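Pry the split retaining ring out of a gearbox housing

ROBOT

A 6-joint arm with a two-finger parallel gripper is mounted at the origin on the work surface. World frame = base frame: x ahead of the robot, y to its left, z up, the work surface at z = 0. Lengths are in m, angles in rad, forces in N, time in s.
With the tool pointing down it reaches from about 0.375 to 0.925 m from the base axis. Payload 5.7 kg.
Tool frame: the origin (TCP) lies midway between the tips of the shut fingers; the grasp point (between the pads) lies 19 mm behind it; z points along the fingers, y is the line along which they close (so a half turn about z gives the same grasp; the last joint's range is limited). The gripper opens to 85 mm and grips with 20 to 120 N. Pads are 22 mm wide; open, the fingers measure 114 mm over their backs; the gripper's body (76 mm by 85 mm) begins 54 mm behind the grasp point. The pads swing forward as they close: fully open they stand 13 mm farther back than shut.
Start: joints at [1.119, 0.359, 1.51, -0, 1.272, -0.115], TCP at [0.198, 0.566, 0.231] pointing down, gripper open.
Joint ranges: [-2.97, 2.97], [-1.01, 2.36], [0.21, 2.38], [-0.96, 4.11], [0.2, 2.71], [-2.98, 2.98]. Speed limits (rad/s): [2.39, 2.39, 3.14, 3.14, 3.14, 3.14].

INTERFACE

Orientations are given as a unit quaternion [w, x, y, z].
In Python, from bench import manip gives the robot as it stands.
- The arm moves only by the tool play_rows, never from a script. Its argument "increments" is a list of rows, each an object of numbers: "tx", "ty", "tz": the shift along the tool's x, y, z scaled (see below); "yaw": the turn about the tool's z scaled (see below); "fingers": the gripper's target within -1 to 1 (shut at 1, half-way at 0, fully open at -1). A call has 1 to 12 rows; each row shifts and turns the commanded pose from where the row before left it, along the tool's axes as they then stand; what a row does not reach is not made up. The controller multiplies each number of a shift by 400 mm and each number of a turn by 360 degrees. A row lasts 1/12 s, in which the tool goes at most 41.7 mm and 7.16 degrees, less where a joint would pass 70% of its speed; a pose out of reach is approached as far as the arm can. A call with a number of a shift or a turn outside -1 to 1 is refused whole. A call with a gripper value outside its range is refused whole. The fingers move at their own pace and stop on an object; the grip force is fixed at half the most. Time passes only in rows, so rows that do not move let the fingers close. It gives the time, the measured TCP pose, the force, the opening and the grip force at its end, in the units of the state.
- manip.get_state(): the state, without advancing time (a new reading comes with each control period).
- manip.camera(name): name is "side" or "top"; returns a dict with "pixels" (384x512x3 uint8, red, green, blue), "vertical_fov" (degrees; the focal length in pixels is half the picture's height over the tangent of half this angle, whatever the lens; pixels are square), "cx", "cy" (the principal point, pixels), "dist" ([k1, k2, p1, p2, k3] as OpenCV has them; the pictures are not rectified), "cam_to_world" (4x4, takes a point from camera to world coordinates). Camera axes: x right, y up, looking along -z (the intrinsics and any distortion apply to the point x, -y, -z); pixel columns grow to the right and rows downward; lengths in m; the calibration is good to about 2 mm. A picture is of the moment at which its call begins. There is no depth.
- manip.finish_job(): hands the job in; it is judged then, once.
The state is a dict: "clock": time; "joint_positions": joint angles; "qvel": joint speeds; "joint_torque": joint torques, N m; "position": TCP position; "orientation": TCP orientation; "contact_force": force on the tool from outside, world axes, zero at the start; "ft_torque": the same for the moment, N m; "grip_width": finger opening in m; "grasp_force": force on a finger pad.
Only numpy, scipy, OpenCV 4.12 (cv2) and the standard library are available. Lean on these libraries where they do the work, as an engineer would, in place of code of your own. Each camera call takes 0.05 s, during which the arm holds its last target. There are 200 camera calls.

TASK

Draw the hook pick out of its holster, lay it on the bench and let go, then take it again by its handle. Reach its hooked tip through the housing's notch under the end of the split retaining ring, and with the pick lift that end out and draw the ring forward from under the keeper tab. Finish with the ring lying flat in the shallow tray and the pick lying on the bench, leaving the bystanders alone.

Things in the scene. Friction and masses are not known exactly. Their poses are not given: they have to be found in the camera images.
- housing: Fixed grey gearbox housing. Origin: centre of its underside; z up, x from the notch side to the tab side. Square body 136 x 136 mm, top at height 52 mm; on it a round dark steel rim, inner radius 53, outer 68 mm, top at height 60 mm. The flat floor inside the rim, at height 52 mm, carries the ring.
- notch (a point): Middle of the mouth of the housing's notch, at its floor, height 33 mm (housing x = -68, y = 0 mm). The notch is 18 mm wide, runs from here along housing +x to x = -15 mm, through rim and floor and on under the ring's band, and is open above and towards -x. As the ring's end is lifted 25 mm it also swings 3 mm or so towards +x.
- tab (a point): Lip edge of the fixed steel keeper tab (housing x = 45.5 mm), on its underside, height 60 mm. The tab, 44 mm wide in housing y and 4 mm thick, overhangs the recess's +x side and covers the outer 4.5 mm or so of the ring there with 3 mm play above it: that side comes free once the ring is drawn 8 mm or more towards housing -x, which needs the end over the notch lifted above the rim.
- ring: Loose rigid steel split ring (C), outer radius 50, inner 36, 5 mm thick, about 130 g. Origin: its centre, on its underside. Gap from 189 to 231 degrees (anticlockwise from its x, seen from above). At first it lies flat in the housing's recess, 3 mm below the rim's top, axes along the housing's within 3 degrees. Drawn forward 45 mm or so it lies stable on the rim, overhanging the notch side.
- ring_end (a point): Middle of the ring's end face at 189 degrees, the one over the notch, 43 mm from the ring's centre and 2.5 mm above its underside.
- pick: Loose hook pick, about 120 g. Origin: centre of its wooden handle, a bar 80 long (x -40 to 40), 14 wide (y), 18 mm high (z). x points to the tip: a steel shaft, 8 wide and 6 mm high, on the same axis from x = 40 to 110 mm, ends in a nib (x 106 to 110) standing 4 mm above the shaft's top. Starts nib up in the holster, the last 38 mm sticking out; lying on the bench its axis is 9 mm up.
- pick_tip (a point): Tip end of the pick's shaft, on its axis, at x = 110 mm of the pick.
- holster: Fixed level square tube on a 60 mm wide foot. Origin on the bench below its open mouth; x points out of the mouth. The tube runs from x = -120 to 0 mm, inside 17 wide and 22 mm high, inner floor at height 20, top at 45 mm. In it the pick's axis lies along x at height 29 mm; it must be drawn out 112 mm to come free.
- tray: Fixed shallow open tray, 170 x 170 mm outside, walls 4 mm thick and 25 mm high, inner floor at height 4 mm. Origin: centre of its underside.
- oil: Bystander: loose white bottle, radius 24, height 130 mm; origin at the centre of its underside.
- bearing: Bystander: loose bearing ring, 62 mm across and 18 mm high; origin at the centre of its underside.
- driver: Bystander: loose screwdriver lying beyond the housing; origin under its middle.
Things that resemble listed ones, but are neither listed nor needed, are in the scene too. Leave any pink or yellow look-alike of the ring alone.

How it is judged:
By the outcome, as a careful person would: the job done as asked, in the order asked, and still so for the second after the job is handed in, with the robot touching nothing.
It also fails if it takes over 64 s, if anything falls off the work surface, if the arm or the gripper's body presses on something with over 40 N, if the wrist force passes 120 N, or if a joint passes its speed limit or range.

## Working session

There is one attempt and no reset: what is moved stays moved. The work goes in short steps, Python scripts to look and compute and a tool call to move; the robot and the scene stay as the last step left them, time stands still between calls to the robot, and variables do not carry over. Pictures are saved under pics/ and viewed, at most 10 in all, crops included, and the job is handed in when it is done.

Besides the shell and the picture viewer there is one more tool, called as name(argument=value, ...), one argument or row to a line, values as JSON. play_rows: Moves the arm, as the interface text tells. Its arguments: {"type":"object","properties":{"increments":{"type":"array","items":{"type":"object","properties":{"tx":{"type":"number","minimum":-1,"maximum":1},"ty":{"type":"number","minimum":-1,"maximum":1},"tz":{"type":"number","minimum":-1,"maximum":1},"yaw":{"type":"number","minimum":-1,"maximum":1},"fingers":{"type":"number"}}}}},"required":["increments"]}

```bash
mkdir -p pics; cat > h.py <<'E'
from bench import manip
import numpy as np, cv2
def cam(n):
    c=manip.camera(n); p=c["pixels"]; f=p.shape[0]/2/np.tan(np.radians(c["vertical_fov"])/2)
    c["K"]=np.array([[f,0,c["cx"]],[0,f,c["cy"]],[0,0,1.]]); c["T"]=np.array(c["cam_to_world"]); c["d"]=np.array(c["dist"],float); return c
def save(c,name,box=None,s=1):
    p=c["pixels"][:,:,::-1]
    if box: p=p[box[1]:box[3],box[0]:box[2]]
    cv2.imwrite("pics/"+name,cv2.resize(p,None,fx=s,fy=s,interpolation=cv2.INTER_CUBIC))
def ray(c,uv):
    q=cv2.undistortPoints(np.array([[uv]],float),c["K"],c["d"])[0,0]
    return c["T"][:3,3],c["T"][:3,:3]@np.array([q[0],-q[1],-1])
def at(c,uv,z):
    o,d=ray(c,uv); return (o+d*(z-o[2])/d[2])
def proj(c,P):
    P=np.atleast_2d(P); X=(P-c["T"][:3,3])@c["T"][:3,:3]; X=X*[1,-1,-1]
    return cv2.projectPoints(X,np.zeros(3),np.zeros(3),c["K"],c["d"])[0][:,0]
def st():
    s=manip.get_state(); print({k:np.round(s[k],4).tolist() for k in("clock","position","orientation","contact_force","grip_width","grasp_force","joint_positions")})
    return s
E
python3 - <<'E'
from h import *
import pickle
for n in("top","side"):
    c=cam(n); save(c,n+"0.png",None,1.5); pickle.dump(c,open(n+".pkl","wb")); print(n,c["T"].round(3).tolist(),c["K"][0,0],c["d"])
st()
E
```

```text
top [[-0.029, 0.975, -0.218, 0.354], [-1.0, -0.029, 0.003, -0.008], [-0.003, 0.218, 0.976, 1.118], [0.0, 0.0, 0.0, 1.0]] 456.70795565767713 [-0.13034315  0.          0.          0.          0.        ]
side [[-0.958, 0.219, -0.188, 0.41], [-0.288, -0.697, 0.656, 0.644], [0.013, 0.682, 0.731, 0.787], [0.0, 0.0, 0.0, 1.0]] 435.59095502656567 [-0.02843693  0.          0.          0.          0.        ]
{'clock': 0.1, 'position': [0.198, 0.5657, 0.2306], 'orientation': [-0.0002, 0.1676, 0.9859, -0.0008], 'contact_force': [-0.924, -0.7063, -0.0876], 'grip_width': 0.0851, 'grasp_force': 0.0, 'joint_positions': [1.1189, 0.3594, 1.5113, 0.0, 1.2725, -0.1151]}
```

View pics/top0.png

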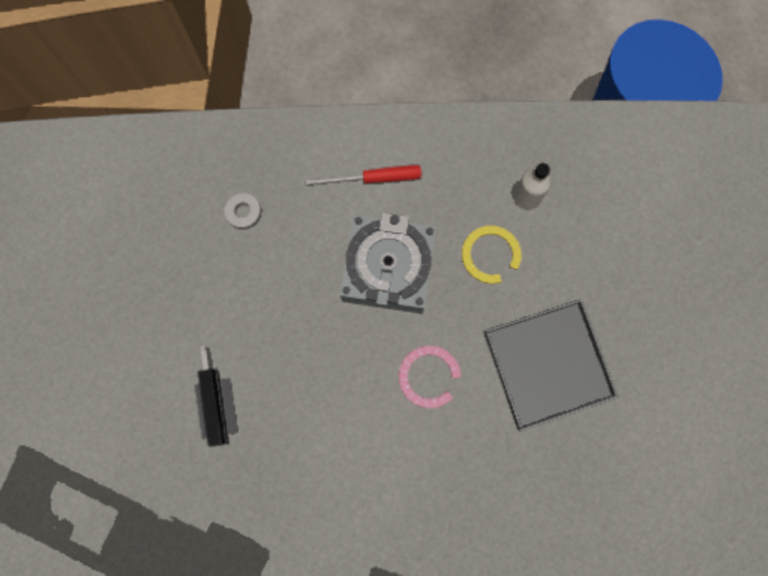

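View pics/side0.png

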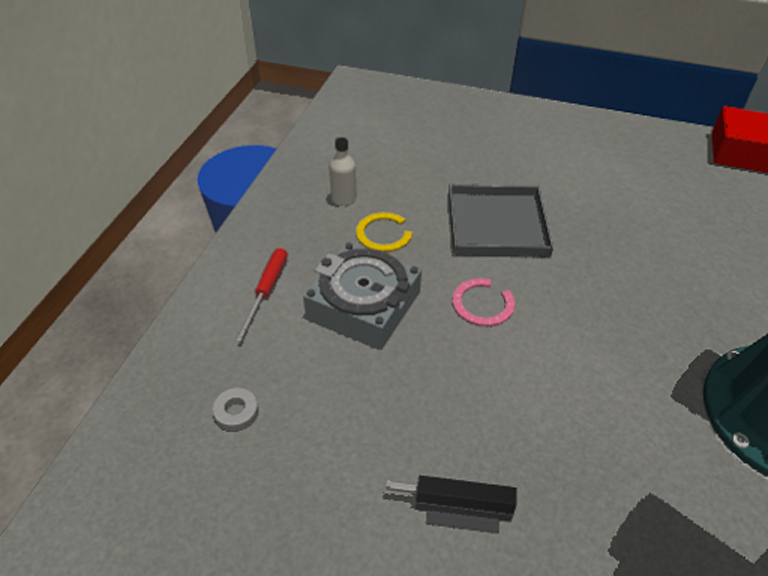

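```bash
python3 - <<'E'
from h import *
import pickle
t=pickle.load(open("top.pkl","rb"));s=pickle.load(open("side.pkl","rb"))
def cr(c,b,k): return cv2.resize(c["pixels"][b[1]:b[3],b[0]:b[2],::-1],None,fx=k,fy=k,interpolation=cv2.INTER_CUBIC)
cv2.imwrite("pics/t1.png",np.hstack([cr(t,(220,135,300,210),6.0),cr(t,(125,225,165,300),6.0)]))
cv2.imwrite("pics/s1.png",np.hstack([cr(s,(200,155,290,235),4.0),cr(s,(250,290,350,370),4.0)]))
E
```

```text
(no output)
```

View pics/t1.png

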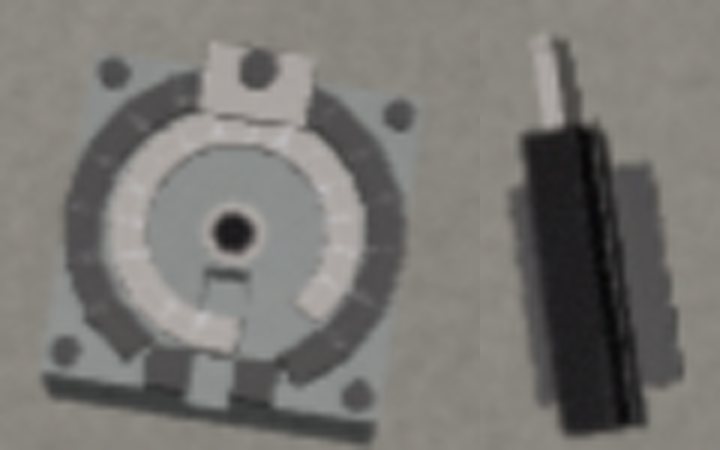

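View pics/s1.png

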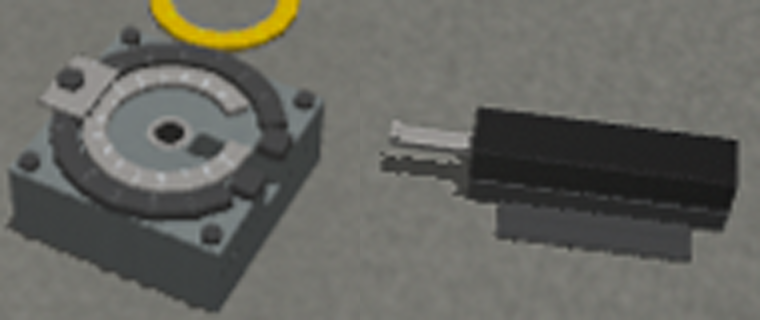

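```bash
cat > fit.py <<'E'
from h import *
import pickle
from scipy.optimize import least_squares
t=pickle.load(open("top.pkl","rb"));s=pickle.load(open("side.pkl","rb"))
def px(p,k,ox,oy): return ((p[0]+.5)/k-.5+ox,(p[1]+.5)/k-.5+oy)
def fit(obs,x0,name):
    def R(x):
        c,sn=np.cos(x[2]),np.sin(x[2]); r=[]
        for cm,L,uv in obs:
            P=[x[0]+c*L[0]-sn*L[1],x[1]+sn*L[0]+c*L[1],L[2]]
            r+=list(proj(cm,P)[0]-uv)
        return np.array(r)
    o=least_squares(R,x0); print(name,o.x.round(4),"deg",np.degrees(o.x[2]).round(1),"res",o.fun.reshape(-1,2).round(1).tolist()); return o.x
if __name__=="__main__":
    a=lambda p:px(p,6,220,135)
    b=lambda p:px(p,6,125-80,225)
    d=lambda p:px(p,4,200,155)
    e=lambda p:px(p,4,250-90,290)
    w=lambda p:px(p,1.5,0,0)
    h=.068
    H=[(t,(-h,h,.052),a((48,374))),(t,(-h,-h,.052),a((376,422))),(t,(h,h,.052),a((92,45))),(t,(h,-h,.052),a((422,90))),
       (t,(-h,.009,.052),a((190,400))),(t,(-h,-.009,.052),a((232,405))),
       (s,(-h,h,.052),d((217,256))),(s,(-h,h,0),d((215,310))),(s,(h,h,.052),d((10,172))),(s,(-h,-h,.052),d((323,105)))]
    fit([o for o in H if o[0] is t],[.5,0,0],"houseT"); fit([o for o in H if o[0] is s],[.5,0,0],"houseS"); fit(H,[.5,0,0],"house")
    w2=.0115
    O=[(t,(0,w2,.045),b((525,133))),(t,(0,-w2,.045),b((579,127))),(t,(-.12,w2,.045),b((564,433))),(t,(-.12,-w2,.045),b((617,428))),
       (s,(0,-w2,.045),e((481,107))),(s,(0,w2,.045),e((470,152))),(s,(-.12,-w2,.045),e((738,140))),(s,(-.12,w2,.045),e((730,185)))]
    fit(O[:4],[.35,.3,0],"holT"); fit(O,[.35,.3,0],"hol")
    print("tip top",at(t,b((541,38)),.036), "side",at(s,e((392,125)),.036))
    h=.085
    T=[(t,(-h,h,.025),w((485,332))),(t,(h,h,.025),w((580,302))),(t,(h,-h,.025),w((615,397))),(t,(-h,-h,.025),w((520,430))),
      (s,(h,h,.025),w((449,185)))]
    fit(T[:4],[.35,-.3,.3],"tray")
    print("end",at(t,a((238,336)),.057),at(s,d((258,152)),.057))
    for n,p in(("bear",(242,210)),("drv",(390,175)),("drvtip",(307,183)),("oil",(536,185)),("pink",(430,377)),("yellow",(492,254))): print(n,at(t,w(p),.01).round(3))
E
python3 fit.py
```

```text
houseT [ 0.6391 -0.0187 -0.1665] deg -9.5 res [[-1.0, 0.0], [0.8, -0.3], [0.1, 1.2], [0.1, 0.9], [-0.2, -1.0], [0.3, -0.8]]
houseS [ 0.6409 -0.0178 -0.1901] deg -10.9 res [[-0.0, 0.1], [0.4, 1.2], [-0.8, -0.6], [0.4, -1.0]]
house [ 0.6401 -0.0184 -0.178 ] deg -10.2 res [[-1.4, -0.7], [0.3, -0.4], [0.3, 0.5], [0.2, 0.9], [-0.7, -1.5], [-0.2, -1.2], [1.0, -0.1], [1.3, 1.0], [-0.2, -0.4], [0.7, -1.5]]
holT [0.4721 0.2759 0.1434] deg 8.2 res [[-0.2, -0.0], [0.2, -0.6], [-0.4, 0.7], [0.4, -0.1]]
hol [0.4737 0.2765 0.1507] deg 8.6 res [[-0.4, -0.6], [-0.0, -1.3], [-0.3, -0.0], [0.5, -0.8], [-0.8, -0.4], [0.6, -0.1], [0.2, 0.1], [2.1, 0.7]]
tip top [0.50949073 0.28356878 0.036     ] side [0.51169069 0.28179281 0.036     ]
tray [ 0.4659 -0.2748 -1.2917] deg -74.0 res [[-0.9, -0.8], [0.3, -1.7], [1.5, 0.8], [-0.8, 1.4]]
end [ 0.59545541 -0.01882273  0.057     ] [ 0.58627073 -0.01538739  0.057     ]
bear [0.747 0.229 0.01 ]
drv [ 0.803 -0.027  0.01 ]
drvtip [0.793 0.117 0.01 ]
oil [ 0.778 -0.279  0.01 ]
pink [ 0.454 -0.081  0.01 ]
yellow [ 0.656 -0.194  0.01 ]
```

play_rows(
  increments=[
    {"yaw":-0.0193,"tz":0.08,"fingers":-0.4},
    {"yaw":-0.0193,"tz":0.08,"fingers":-0.4},
    {"yaw":-0.0193,"tz":0.08,"fingers":-0.4},
    {"yaw":-0.0193,"tz":0.08,"fingers":-0.4},
    {"tx":-0.06,"ty":-0.077,"fingers":-0.4},
    {"tx":-0.06,"ty":-0.077,"fingers":-0.4},
    {"tx":-0.06,"ty":-0.077,"fingers":-0.4},
    {"tx":-0.06,"ty":-0.077,"fingers":-0.4},
    {"tx":-0.06,"ty":-0.077,"fingers":-0.4},
    {"tx":-0.06,"ty":-0.077,"fingers":-0.4},
    {"tx":-0.06,"ty":-0.077,"fingers":-0.4},
    {"tx":-0.06,"ty":-0.077,"fingers":-0.4},
  ],
)

```text
invalid input
```

```bash
cat >> h.py <<'E'
def goto(x,y,z,head=None,pos=None,cur=None):
    "tool-unit increments to reach; head = tool y heading (deg); yaw first, then shift"
    s=manip.get_state(); p=np.array(s["position"]); w,a,b,c=s["orientation"]
    yv=np.array([2*(a*b-w*c),1-2*(a*a+c*c)]); h0=np.degrees(np.arctan2(yv[1],yv[0]))
    dyaw=0 if head is None else (h0-head+180)%360-180
    h=np.radians(h0-dyaw); Y=np.array([np.cos(h),np.sin(h)]); X=np.array([-Y[1],Y[0]])
    d=np.array([x,y,z])-p
    print("p",p.round(4),"head",round(h0,1),"F",np.round(s["contact_force"],1),"w",round(s["grip_width"],4),"g",round(s["grasp_force"],1),"t",round(s["clock"],2),"q6",round(s["joint_positions"][5],2))
    print("yaw %.4f tx %.4f ty %.4f tz %.4f"%(dyaw/360,X@d[:2]/.4,Y@d[:2]/.4,-d[2]/.4),"mm",(d*1000).round(1))
E
python3 -c "
from h import *
goto(.498,.280,.022,98.5)"
```

```text
p [0.198  0.5657 0.2306] head 70.7 F [-0.9 -0.7 -0.1] w 0.0851 g 0.0 t 0.1 q6 -0.12
yaw -0.0772 tx -0.6361 ty -0.8174 tz 0.5214 mm [ 300.  -285.7 -208.6]
```

play_rows(
  increments=[
    {"tx":0,"ty":0,"tz":0.08,"yaw":-0.0193,"fingers":-0.4},
    {"tx":0,"ty":0,"tz":0.08,"yaw":-0.0193,"fingers":-0.4},
    {"tx":0,"ty":0,"tz":0.08,"yaw":-0.0193,"fingers":-0.4},
    {"tx":0,"ty":0,"tz":0.08,"yaw":-0.0193,"fingers":-0.4},
    {"tx":-0.06,"ty":-0.077,"tz":0,"yaw":0,"fingers":-0.4},
    {"tx":-0.06,"ty":-0.077,"tz":0,"yaw":0,"fingers":-0.4},
    {"tx":-0.06,"ty":-0.077,"tz":0,"yaw":0,"fingers":-0.4},
    {"tx":-0.06,"ty":-0.077,"tz":0,"yaw":0,"fingers":-0.4},
    {"tx":-0.06,"ty":-0.077,"tz":0,"yaw":0,"fingers":-0.4},
    {"tx":-0.06,"ty":-0.077,"tz":0,"yaw":0,"fingers":-0.4},
    {"tx":-0.06,"ty":-0.077,"tz":0,"yaw":0,"fingers":-0.4},
    {"tx":-0.06,"ty":-0.077,"tz":0,"yaw":0,"fingers":-0.4},
  ],
)

```text
clock: 1.1
position: [0.4254, 0.3493, 0.103]
orientation: [-0.0, -0.074, 0.997, -0.0]
contact_force: [1.2, 1.4, 0.1]
grip_width: 0.0597
grasp_force: 0.0
```

```bash
python3 -c "
from h import *
goto(.498,.280,.022,98.5)"
```

```text
p [0.4254 0.3493 0.103 ] head 98.5 F [1.2 1.4 0.1] w 0.0597 g 0.0 t 1.1 q6 -1.16
yaw -0.0000 tx -0.1539 ty -0.1981 tz 0.2026 mm [ 72.6 -69.3 -81. ]
```

play_rows(
  increments=[
    {"tx":-0.0385,"ty":-0.0495,"tz":0,"yaw":0,"fingers":-0.4},
    {"tx":-0.0385,"ty":-0.0495,"tz":0,"yaw":0,"fingers":-0.4},
    {"tx":-0.0385,"ty":-0.0495,"tz":0,"yaw":0,"fingers":-0.4},
    {"tx":-0.0385,"ty":-0.0495,"tz":0,"yaw":0,"fingers":-0.4},
    {"tx":0,"ty":0,"tz":0.07,"yaw":0,"fingers":-0.3},
    {"tx":0,"ty":0,"tz":0.07,"yaw":0,"fingers":-0.3},
    {"tx":0,"ty":0,"tz":0.062,"yaw":0,"fingers":0},
    {"tx":0,"ty":0,"tz":0,"yaw":0,"fingers":0},
  ],
)

```text
clock: 1.77
position: [0.4938, 0.2798, 0.0182]
orientation: [-0.004, -0.074, 0.997, -0.001]
contact_force: [-1.6, -0.2, -0.3]
grip_width: 0.0426
grasp_force: 0.0
```

```bash
python3 - <<'E'
from h import *
t=cam("top");s=cam("side")
goto(.498,.280,.022,98.5)
def cr(c,b,k): return cv2.resize(c["pixels"][b[1]:b[3],b[0]:b[2],::-1],None,fx=k,fy=k,interpolation=cv2.INTER_CUBIC)
cv2.imwrite("pics/g1.png",np.hstack([cr(t,(95,210,175,310),4.0),cr(s,(230,270,350,370),4.0)]))
E
```

```text
p [0.4962 0.2813 0.0218] head 98.5 F [ 0.5 -0.1 -0.4] w 0.0426 g 0.0 t 1.87 q6 -1.32
yaw -0.0000 tx -0.0040 ty -0.0038 tz -0.0005 mm [ 1.8 -1.3  0.2]
```

View pics/g1.png

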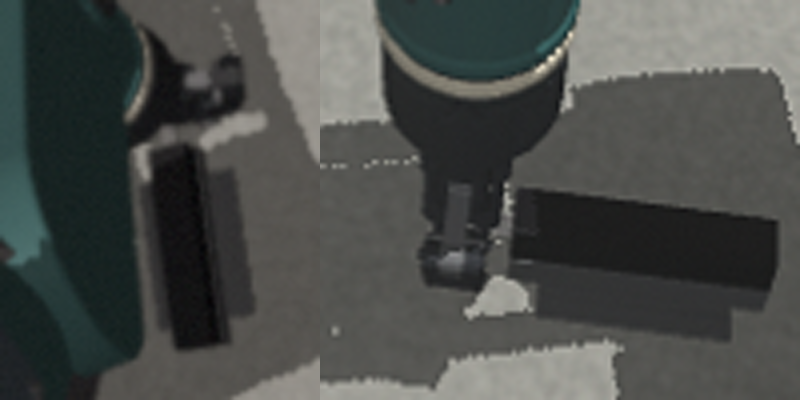

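play_rows(
  increments=[
    {"tx":-0.002,"ty":-0.002,"tz":0,"yaw":0,"fingers":1},
    {"tx":0,"ty":0,"tz":0,"yaw":0,"fingers":1},
    {"tx":0,"ty":0,"tz":0,"yaw":0,"fingers":1},
    {"tx":0,"ty":0,"tz":0,"yaw":0,"fingers":1},
    {"tx":0,"ty":0,"tz":0,"yaw":0,"fingers":1},
    {"tx":0,"ty":0,"tz":0,"yaw":0,"fingers":1},
  ],
)

```text
clock: 2.37
position: [0.4993, 0.2816, 0.0235]
orientation: [0.001, -0.074, 0.997, 0.0]
contact_force: [1.5, 0.8, 3.8]
grip_width: 0.0055
grasp_force: 61.0
```

```bash
python3 -c "
from h import *
goto(.498,.280,.022,98.5);print(manip.get_state()['ft_torque'])"
```

```text
p [0.4993 0.2816 0.0235] head 98.5 F [1.5 0.8 3.8] w 0.0055 g 61.0 t 2.37 q6 -1.33
yaw 0.0000 tx 0.0038 ty -0.0034 tz 0.0037 mm [-1.3 -1.6 -1.5]
[ 0.12297051 -0.15967952  0.05788011]
```

play_rows(
  increments=[
    {"tx":-0.01,"ty":0,"tz":0,"yaw":0,"fingers":1},
    {"tx":-0.03,"ty":0,"tz":0,"yaw":0,"fingers":1},
    {"tx":-0.035,"ty":0,"tz":0,"yaw":0,"fingers":1},
    {"tx":-0.035,"ty":0,"tz":0,"yaw":0,"fingers":1},
    {"tx":-0.035,"ty":0,"tz":0,"yaw":0,"fingers":1},
    {"tx":-0.035,"ty":0,"tz":0,"yaw":0,"fingers":1},
    {"tx":-0.035,"ty":0,"tz":0,"yaw":0,"fingers":1},
    {"tx":-0.035,"ty":0,"tz":0,"yaw":0,"fingers":1},
    {"tx":-0.035,"ty":0,"tz":0,"yaw":0,"fingers":1},
    {"tx":-0.03,"ty":0,"tz":0,"yaw":0,"fingers":1},
    {"tx":-0.015,"ty":0,"tz":0,"yaw":0,"fingers":1},
    {"tx":0,"ty":0,"tz":0,"yaw":0,"fingers":1},
  ],
)

```text
clock: 3.37
position: [0.6298, 0.3005, 0.022]
orientation: [0.0, -0.074, 0.997, -0.0]
contact_force: [0.1, -0.7, -0.9]
grip_width: 0.0057
grasp_force: 60.6
```

```bash
python3 - <<'E'
from h import *
goto(.498,.280,.022,98.5)
t=cam("top");s=cam("side")
def cr(c,b,k): return cv2.resize(c["pixels"][b[1]:b[3],b[0]:b[2],::-1],None,fx=k,fy=k,interpolation=cv2.INTER_CUBIC)
cv2.imwrite("pics/g2.png",np.hstack([cr(t,(95,160,175,310),3.5),cr(s,(190,220,350,370),3.5)])[:600])
E
```

```text
p [0.6298 0.3005 0.022 ] head 98.5 F [ 0.1 -0.7 -0.9] w 0.0057 g 60.6 t 3.37 q6 -1.37
yaw -0.0001 tx 0.3336 ty -0.0020 tz -0.0000 mm [-131.8  -20.5    0. ]
```

View pics/g2.png

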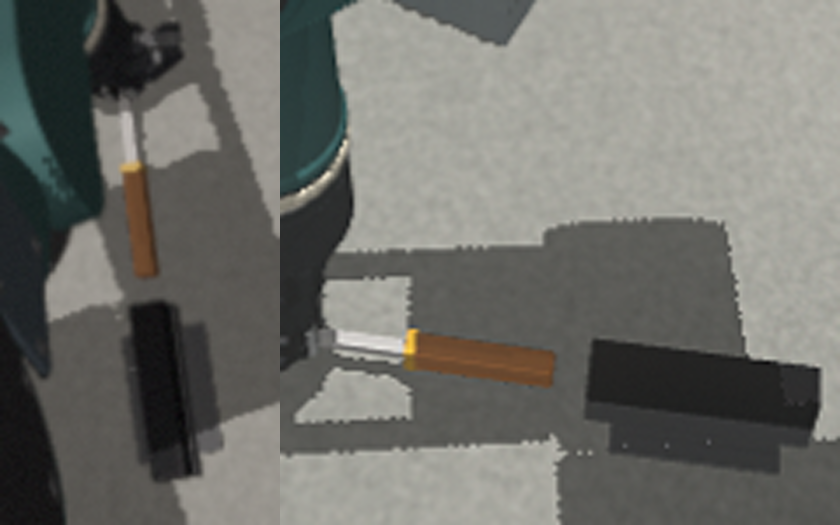

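play_rows(
  increments=[
    {"tx":0,"ty":0,"tz":0.02,"yaw":0,"fingers":1},
    {"tx":0,"ty":0,"tz":0.02,"yaw":0,"fingers":1},
    {"tx":0,"ty":0,"tz":0.0075,"yaw":0,"fingers":1},
    {"tx":0,"ty":0,"tz":0,"yaw":0,"fingers":1},
    {"tx":0,"ty":0,"tz":0,"yaw":0,"fingers":1},
    {"tx":0,"ty":0,"tz":0,"yaw":0,"fingers":0},
    {"tx":0,"ty":0,"tz":0,"yaw":0,"fingers":0},
    {"tx":0,"ty":0,"tz":0,"yaw":0,"fingers":0},
    {"tx":0,"ty":0,"tz":-0.05,"yaw":0,"fingers":0},
    {"tx":0,"ty":0,"tz":-0.05,"yaw":0,"fingers":0},
    {"tx":0,"ty":0,"tz":-0.05,"yaw":0,"fingers":0},
    {"tx":0,"ty":0,"tz":0,"yaw":0,"fingers":0},
  ],
)

```text
clock: 4.47
position: [0.6317, 0.3016, 0.0679]
orientation: [0.004, -0.074, 0.997, 0.001]
contact_force: [1.3, 0.1, 0.9]
grip_width: 0.0427
grasp_force: 0.0
```

```bash
python3 - <<'E'
from h import *
t=cam("top");s=cam("side")
# brown handle blobs
for n,c in(("t",t),("s",s)):
    hsv=cv2.cvtColor(c["pixels"],cv2.COLOR_RGB2HSV)
    m=cv2.inRange(hsv,(5,110,40),(20,255,200)); m[:, :]=m
    k,l,st_,ce=cv2.connectedComponentsWithStats(m)
    for i in range(1,k):
        if st_[i,4]>60:
            ys,xs=np.where(l==i); P=np.array([at(c,(x,y),.014 if n=="s" else .018) for x,y in zip(xs,ys)])
            mu=P.mean(0); u,S,v=np.linalg.svd(P[:,:2]-mu[:2]); print(n,st_[i],mu.round(4),np.degrees(np.arctan2(v[0,1],v[0,0])).round(1),len(xs))
goto(.531,.287,.05,98.5)
b=(90,160,190,310)
save(t,"g3.png",b,3.5)
E
```

```text
t [  0   0  59   9 298] [1.1912 0.6601 0.018 ] -92.9 298
t [    0     0   167    80 10193] [1.0583 0.469  0.018 ] 92.1 10193
t [132 209  10  32 195] [0.5275 0.2848 0.018 ] -171.2 195
s [   0   40  221  216 3903] [ 1.094  -0.1576  0.014 ] 86.5 3903
s [226 319  43  16 398] [0.5288 0.2881 0.014 ] -170.7 398
p [0.6296 0.3008 0.0645] head 98.5 F [-0.2  0.5 -0.3] w 0.0429 g 0.0 t 4.57 q6 -1.37
yaw -0.0000 tx 0.2488 ty 0.0023 tz 0.0362 mm [-98.6 -13.8 -14.5]
```

View pics/g3.png

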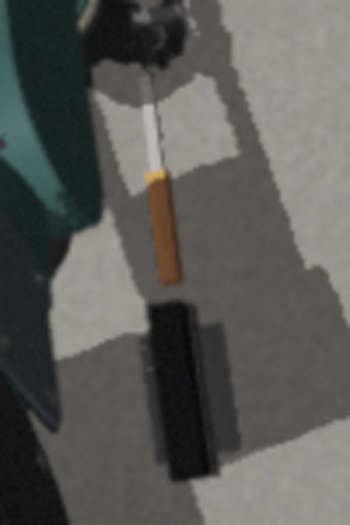

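play_rows(
  increments=[
    {"tx":0.059,"ty":0.0005,"tz":0,"yaw":-0.001,"fingers":0},
    {"tx":0.059,"ty":0.0005,"tz":0,"yaw":0,"fingers":0},
    {"tx":0.059,"ty":0.0005,"tz":0,"yaw":0,"fingers":0},
    {"tx":0.059,"ty":0.0005,"tz":0,"yaw":0,"fingers":0},
    {"tx":0,"ty":0,"tz":0.05,"yaw":0,"fingers":0},
    {"tx":0,"ty":0,"tz":0.05,"yaw":0,"fingers":0},
    {"tx":0,"ty":0,"tz":0.035,"yaw":0,"fingers":0},
    {"tx":0,"ty":0,"tz":0.018,"yaw":0,"fingers":0},
    {"tx":0,"ty":0,"tz":0,"yaw":0,"fingers":0},
    {"tx":0,"ty":0,"tz":0,"yaw":0,"fingers":0},
  ],
)

```text
clock: 5.4
position: [0.5347, 0.2867, 0.0015]
orientation: [-0.001, -0.077, 0.997, -0.0]
contact_force: [0.6, 0.1, -0.2]
grip_width: 0.0425
grasp_force: 0.0
```

```bash
python3 -c "
from h import *
goto(.536,.2873,.003,98.9)"
```

```text
p [0.5347 0.2867 0.0015] head 98.9 F [ 0.6  0.1 -0.2] w 0.0425 g 0.0 t 5.4 q6 -1.35
yaw -0.0001 tx -0.0034 ty 0.0011 tz -0.0036 mm [1.3 0.6 1.5]
```

play_rows(
  increments=[
    {"tx":-0.002,"ty":0.001,"tz":-0.003,"yaw":0,"fingers":1},
    {"tx":0,"ty":0,"tz":0,"yaw":0,"fingers":1},
    {"tx":0,"ty":0,"tz":0,"yaw":0,"fingers":1},
    {"tx":0,"ty":0,"tz":0,"yaw":0,"fingers":1},
    {"tx":0,"ty":0,"tz":0,"yaw":0,"fingers":1},
    {"tx":0,"ty":0,"tz":0,"yaw":0,"fingers":1},
    {"tx":0,"ty":0,"tz":-0.03,"yaw":0,"fingers":1},
    {"tx":0,"ty":0,"tz":-0.07,"yaw":0,"fingers":1},
    {"tx":0,"ty":0,"tz":-0.08,"yaw":0,"fingers":1},
    {"tx":0,"ty":0,"tz":-0.07,"yaw":0,"fingers":1},
    {"tx":0,"ty":0,"tz":0,"yaw":0,"fingers":1},
  ],
)

```text
clock: 6.32
position: [0.5394, 0.289, 0.1098]
orientation: [0.005, -0.077, 0.997, 0.001]
contact_force: [1.3, 0.3, 0.0]
grip_width: 0.0122
grasp_force: 59.2
```

```bash
python3 - <<'E'
from h import *
th=np.radians(-10.2); H=np.array([.640,-.0184]); X=np.array([np.cos(th),np.sin(th)])
# approach: tip at housing x=-100; grasp pt = tip-105
for tip in(-.100,-.024):
    g=H+X*(tip-.105); print(g); goto(g[0],g[1],.0345,79.8)
E
```

```text
[0.4382399  0.01790237]
p [0.5394 0.289  0.1098] head 98.9 F [1.3 0.3 0. ] w 0.0122 g 59.2 t 6.32 q6 -1.35
yaw 0.0530 tx 0.1290 ty -0.7118 tz 0.1883 mm [-101.2 -271.1  -75.3]
[0.51303877 0.00444393]
p [0.5394 0.289  0.1098] head 98.9 F [1.3 0.3 0. ] w 0.0122 g 59.2 t 6.32 q6 -1.35
yaw 0.0530 tx -0.0610 ty -0.7118 tz 0.1883 mm [ -26.4 -284.5  -75.3]
```

play_rows(
  increments=[
    {"tx":0,"ty":0,"tz":0,"yaw":0.0133,"fingers":1},
    {"tx":0,"ty":0,"tz":0,"yaw":0.0133,"fingers":1},
    {"tx":0,"ty":0,"tz":0,"yaw":0.0133,"fingers":1},
    {"tx":0,"ty":0,"tz":0,"yaw":0.0133,"fingers":1},
    {"tx":0.0161,"ty":-0.089,"tz":0,"yaw":0,"fingers":1},
    {"tx":0.0161,"ty":-0.089,"tz":0,"yaw":0,"fingers":1},
    {"tx":0.0161,"ty":-0.089,"tz":0,"yaw":0,"fingers":1},
    {"tx":0.0161,"ty":-0.089,"tz":0,"yaw":0,"fingers":1},
    {"tx":0.0161,"ty":-0.089,"tz":0,"yaw":0,"fingers":1},
    {"tx":0.0161,"ty":-0.089,"tz":0,"yaw":0,"fingers":1},
    {"tx":0.0161,"ty":-0.089,"tz":0,"yaw":0,"fingers":1},
    {"tx":0.0161,"ty":-0.089,"tz":0,"yaw":0,"fingers":1},
  ],
)

```text
clock: 7.32
position: [0.433, 0.0152, 0.1037]
orientation: [-0.0, 0.089, 0.996, -0.0]
contact_force: [0.1, -1.2, -1.3]
grip_width: 0.0121
grasp_force: 59.2
```

play_rows(
  increments=[
    {"tx":0,"ty":0,"tz":0.06,"yaw":0,"fingers":1},
    {"tx":0,"ty":0,"tz":0.06,"yaw":0,"fingers":1},
    {"tx":0,"ty":0,"tz":0.06,"yaw":0,"fingers":1},
    {"tx":0,"ty":0,"tz":0,"yaw":0,"fingers":1},
    {"tx":0,"ty":0,"tz":0,"yaw":0,"fingers":1},
  ],
)

```text
clock: 7.73
position: [0.4329, 0.0165, 0.031]
orientation: [-0.002, 0.09, 0.996, 0.0]
contact_force: [0.6, 0.3, -1.8]
grip_width: 0.0122
grasp_force: 59.3
```

```bash
python3 - <<'E'
from h import *
import pickle
t=cam("top");s=cam("side")
pickle.dump(t,open("top2.pkl","wb"));pickle.dump(s,open("side2.pkl","wb"))
goto(.4382,.0179,.0345,79.8)
def cr(c,b,k): return cv2.resize(c["pixels"][b[1]:b[3],b[0]:b[2],::-1],None,fx=k,fy=k,interpolation=cv2.INTER_CUBIC)
cv2.imwrite("pics/a1.png",np.hstack([cr(t,(220,135,300,255),4.5),cr(s,(195,155,290,275),4.5)]))
E
```

```text
p [0.4348 0.0165 0.0324] head 79.7 F [ 0.9 -0.5 -1. ] w 0.0126 g 59.3 t 7.83 q6 -1.51
yaw -0.0002 tx -0.0078 ty 0.0049 tz -0.0054 mm [3.4 1.4 2.1]
```

View pics/a1.png

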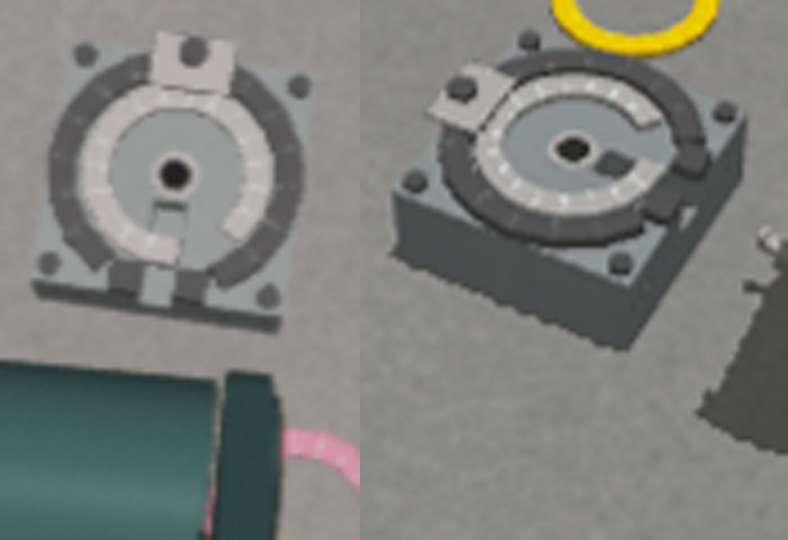

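```bash
python3 - <<'E'
from h import *
import pickle
s=pickle.load(open("side2.pkl","rb"));t=pickle.load(open("top2.pkl","rb"))
th=np.radians(-10); X=np.array([np.cos(th),np.sin(th)]);Y=np.array([-X[1],X[0]])
tip=np.array([.4348,.0165])+.105*X
print("pred nib",proj(s,[*tip,.046]),"seen 284.6,207.5", "inv",at(s,(284.6,207.5),.046),tip)
H=np.array([.640,-.0184])
for L in((-.068,.009,.052),(-.068,-.009,.052),(-.068,.009,.033),(-.068,-.009,.033),(-.0425,-.0067,.057),(-.0355,-.0056,.057),(-.015,.009,.052),(-.015,-.009,.052)):
    p=[*(H+X*L[0]+Y*L[1]),L[2]]; a=(proj(s,p)[0]-[195,155])*4.5+[360,0]; b=(proj(t,p)[0]-[220,135])*4.5; print(L,"side",a.round(0),"top",b.round(0))
E
```

```text
pred nib [[282.648035   204.74644616]] seen 284.6,207.5 inv [0.53189787 0.0049898  0.046     ] [ 0.53820481 -0.00173306]
(-0.068, 0.009, 0.052) side [683. 206.] top [138. 292.]
(-0.068, -0.009, 0.052) side [699. 182.] top [172. 297.]
(-0.068, 0.009, 0.033) side [682. 230.] top [138. 299.]
(-0.068, -0.009, 0.033) side [698. 207.] top [172. 304.]
(-0.0425, -0.0067, 0.057) side [652. 162.] top [174. 247.]
(-0.0355, -0.0056, 0.057) side [639. 159.] top [174. 234.]
(-0.015, 0.009, 0.052) side [590. 170.] top [153. 196.]
(-0.015, -0.009, 0.052) side [607. 148.] top [186. 200.]
```

```bash
python3 - <<'E'
from h import *
import pickle
s=pickle.load(open("side2.pkl","rb"))
b=(240,170,315,225);k=10
p=cv2.resize(s["pixels"][b[1]:b[3],b[0]:b[2],::-1],None,fx=k,fy=k,interpolation=cv2.INTER_CUBIC)
th=np.radians(-10); X=np.array([np.cos(th),np.sin(th)]);Y=np.array([-X[1],X[0]])
H=np.array([.640,-.0184]);G=np.array([.4348,.0165])
def dr(O,Ls,col):
    q=[((proj(s,[*(O+X*L[0]+Y*L[1]),L[2]])[0]+.5-b[:2])*k).astype(int) for L in Ls]
    cv2.polylines(p,[np.array(q)],True,col,1)
for y in(.009,-.009): dr(H,[(-.068,y,.033),(-.068,y,.052),(-.015,y,.052),(-.015,y,.033)],(0,255,0))
z=.0324+.0065
dr(G,[(.105,.004,z-.003),(.105,.004,z+.007),(.105,-.004,z+.007),(.105,-.004,z-.003)],(0,0,255))
dr(G,[(.035,.004,z+.003),(.101,.004,z+.003),(.101,-.004,z+.003),(.035,-.004,z+.003)],(255,0,0))
cv2.imwrite("pics/a2.png",p)
E
```

```text
(no output)
```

View pics/a2.png

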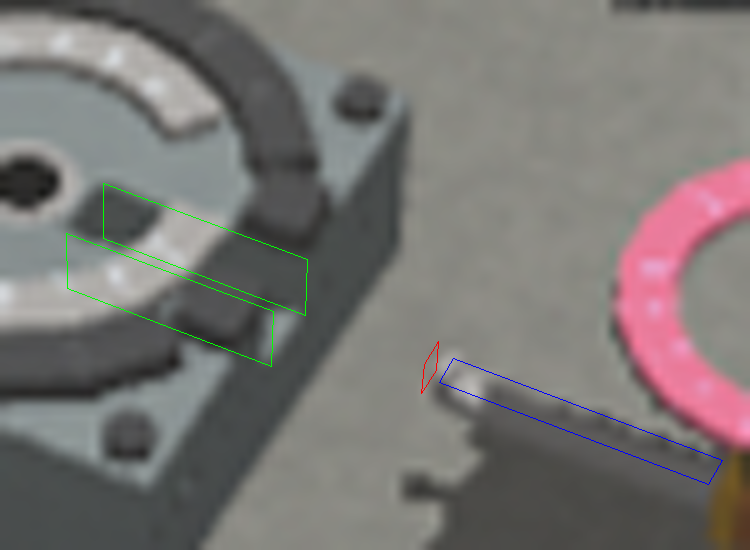

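```bash
python3 - <<'E'
from h import *
th=np.radians(-10); H=np.array([.640,-.0187]); X=np.array([np.cos(th),np.sin(th)])
for tip in(-.085,-.022):
    g=H+X*(tip-.102); print(g); goto(g[0],g[1],.037,80)
E
```

```text
[0.45584095 0.01377221]
p [0.4348 0.0165 0.0324] head 79.7 F [ 0.9 -0.5 -1. ] w 0.0126 g 59.3 t 7.83 q6 -1.51
yaw -0.0008 tx -0.0530 ty 0.0023 tz -0.0116 mm [21.  -2.8  4.6]
[0.51788384 0.00283237]
p [0.4348 0.0165 0.0324] head 79.7 F [ 0.9 -0.5 -1. ] w 0.0126 g 59.3 t 7.83 q6 -1.51
yaw -0.0008 tx -0.2105 ty 0.0023 tz -0.0116 mm [ 83.1 -13.7   4.6]
```

play_rows(
  increments=[
    {"tx":-0.025,"ty":0.0023,"tz":-0.0116,"yaw":-0.0008,"fingers":1},
    {"tx":-0.025,"ty":0,"tz":0,"yaw":0,"fingers":1},
    {"tx":0,"ty":0,"tz":0,"yaw":0,"fingers":1},
    {"tx":0,"ty":0,"tz":0,"yaw":0,"fingers":1},
    {"tx":0,"ty":0,"tz":0,"yaw":0,"fingers":1},
    {"tx":0,"ty":0,"tz":0,"yaw":0,"fingers":1},
  ],
)

```text
clock: 8.33
position: [0.4535, 0.014, 0.0362]
orientation: [-0.0, 0.087, 0.996, -0.0]
contact_force: [-0.1, -0.3, -0.7]
grip_width: 0.0124
grasp_force: 59.3
```

```bash
python3 - <<'E'
from h import *
goto(.51788,.00283,.037,80)
import pickle
s=cam("side"); pickle.dump(s,open("side3.pkl","wb")); goto(.51788,.00283,.037,80)
# numeric look: bright nib pixels near expected tip
th=np.radians(-10); X=np.array([np.cos(th),np.sin(th)])
q=np.array(manip.get_state()["position"]); print(proj(s,[*(q[:2]+X*.102),q[2]+.0095]),proj(s,[*(q[:2]+X*.105),q[2]+.0135]))
g=s["pixels"].mean(2).astype(int); print(g[190:212,268:294])
E
```

```text
p [0.4535 0.014  0.0362] head 80.0 F [-0.1 -0.3 -0.7] w 0.0124 g 59.3 t 8.33 q6 -1.52
yaw -0.0000 tx -0.1633 ty 0.0005 tz -0.0020 mm [ 64.4 -11.1   0.8]
p [0.4535 0.0139 0.0361] head 80.0 F [-0.7 -0.6 -1.1] w 0.0124 g 59.3 t 8.38 q6 -1.52
yaw -0.0000 tx -0.1634 ty 0.0006 tz -0.0022 mm [ 64.4 -11.1   0.9]
[[276.20705721 202.68347902]] [[275.08859897 201.0616982 ]]
[[ 82  81  83  79  59  90  86  71  72  74  73  69 108 131 134 133 132 134
  137 136 134 134 135 137 138 136]
 [ 82  82  83  68  53  71  74  73  69  73  73  69 119 133 132 133 133 134
  136 136 134 132 131 136 139 137]
 [ 70  78  75  57  63  72  74  73  68  72  73  69 126 138 135 134 133 133
  135 137 134 133 132 137 139 138]
 [ 55  59  55  55  71  75  73  73  72  73  73  69 124 137 135 133 133 133
  133 134 133 135 136 139 138 137]
 [ 52  49  48  61  72  74  73  74  73  73  71  75 123 136 135 135 135 133
  131 132 133 134 136 138 138 138]
 [ 69  64  65  71  73  74  74  73  74  74  70  97 128 135 137 135 133 132
  133 134 137 136 135 136 139 139]
 [ 76  74  74  74  74  74  74  74  74  71  83 120 134 136 137 134 132 133
  133 
[... 964 characters left out ...]
01 110 124
  133 135 135 137 138 138 135 135]
 [ 72  72  71  77 113 134 137 105  89 109 114 135 104  89  89  88  91  98
  107 113 127 138 140 138 137 137]
 [ 73  72  69  97 129 133 133 124 121 112  94  91  88  88  89  91  90  89
   88  91 101 114 128 135 136 137]
 [ 72  71  86 123 137 135 132 133 134 131 124 120  91  82  87  89  89  91
   90  90  89  92 100 106 112 125]
 [ 72  77 117 136 138 137 135 134 134 133 135 138  95  74  80  85  88  89
   89  89  90  90  89  88  90  99]
 [ 70  99 131 136 136 136 136 136 134 133 108 101  80  71  74  78  78  80
   84  87  89  89  89  90  89  88]
 [ 85 120 134 134 133 134 135 136 133 134  89  68  71  72  73  75  75  72
   75  79  82  85  87  88  89  90]]
```

play_rows(
  increments=[
    {"tx":-0.02,"ty":0,"tz":0,"yaw":0,"fingers":1},
    {"tx":-0.02,"ty":0,"tz":0,"yaw":0,"fingers":1},
    {"tx":-0.02,"ty":0,"tz":0,"yaw":0,"fingers":1},
    {"tx":-0.02,"ty":0,"tz":0,"yaw":0,"fingers":1},
    {"tx":-0.02,"ty":0,"tz":0,"yaw":0,"fingers":1},
    {"tx":-0.02,"ty":0,"tz":0,"yaw":0,"fingers":1},
    {"tx":-0.02,"ty":0,"tz":0,"yaw":0,"fingers":1},
    {"tx":-0.016,"ty":0,"tz":0,"yaw":0,"fingers":1},
    {"tx":0,"ty":0,"tz":0,"yaw":0,"fingers":1},
    {"tx":0,"ty":0,"tz":0,"yaw":0,"fingers":1},
  ],
)

```text
clock: 9.22
position: [0.5159, 0.0029, 0.036]
orientation: [-0.0, 0.087, 0.996, -0.0]
contact_force: [0.3, -0.3, -1.6]
grip_width: 0.0123
grasp_force: 59.3
```

```bash
python3 - <<'E'
from h import *
import pickle
goto(.51788,.00283,.037,80)
s=cam("side"); pickle.dump(s,open("side4.pkl","wb"))
g=s["pixels"].mean(2).astype(int); 
np.set_printoptions(linewidth=200); print(g[185:205,246:276])
th=np.radians(-10); X=np.array([np.cos(th),np.sin(th)])
q=np.array(manip.get_state()["position"]); print(proj(s,[*(q[:2]+X*.102),q[2]+.011]),manip.get_state()["ft_torque"])
E
```

```text
p [0.5159 0.0029 0.036 ] head 80.0 F [ 0.3 -0.3 -1.6] w 0.0123 g 59.3 t 9.22 q6 -1.52
yaw -0.0000 tx -0.0050 ty 0.0007 tz -0.0024 mm [ 2.  -0.1  1. ]
[[155 144 141 141 141 141 142 143 145 145 144 146 146 120 109  86  74  77  62  49  49  50  49  49  47  65 102 107 138 147]
 [160 156 142 140 142 143 142 144 145 144 144 144 147  98  73  75  77  78  75  53  48  49  49  49  48  50  71  74 101 109]
 [158 164 146 144 145 147 146 145 144 144 144 145 118  82  75  77  78  78  80  60  50  50  50  49  48  57  75  78  76  71]
 [157 170 151 123 109 113 131 145 146 144 144 144 130  91  75  78  78  78  80  63  50  49  50  50  50  52  59  70  74  68]
 [163 165 126  86  72  77  93 110 130 143 144 149 120  85  76  78  78  80  73  57  50  50  50  50  49  48  47  64  69  64]
 [170 140  91  71  73  73  73  76  92 101 133 165 114  77  77  78  79  77  60  50  49  50  51  49  50  49  44  59  66  63]
 [141 103  75  71  74  73  72  71  69  79 150 142 101  86  87  85  82  70  52  48  49  50  49  49  50  46  46  60  65  63]
 [118  81  68  70  71  99 145 112  72 120 173 121  88  90  91  91  85  68  50  47  49  49
[... 878 characters left out ...]
 63  63  63  69]
 [170 171 172 174 177 160 106  78  73  66  72  60  51  50  50  50  50  49  49  47  63  87  90  86  83  78  71  64  61  77]
 [175 177 157 149 131 100  69  57  52  49  58  52  49  49  51  51  50  51  48  46  68  88  92  90  91  89  84  78  72  95]
 [129 127 109 101  69  47  47  49  50  49  52  49  49  49  48  50  50  49  45  51  71  86  90  89  90  91  91  89  85  94]
 [ 81  82  80  66  52  49  50  51  50  51  50  49  50  48  47  48  49  46  47  59  71  81  84  87  88  89  90  91  91  90]
 [ 84  89  84  59  50  50  50  50  52  50  50  49  61  64  54  47  47  46  57  63  72  74  71  74  81  86  89  89  90  90]]
[[251.80912759 193.01359218]] [-0.00562388  0.05934341 -0.01797303]
```

play_rows(
  increments=[
    {"tx":0,"ty":0,"tz":-0.01,"yaw":0,"fingers":1},
    {"tx":0,"ty":0,"tz":-0.01,"yaw":0,"fingers":1},
    {"tx":0,"ty":0,"tz":-0.01,"yaw":0,"fingers":1},
    {"tx":0,"ty":0,"tz":-0.01,"yaw":0,"fingers":1},
    {"tx":0,"ty":0,"tz":-0.01,"yaw":0,"fingers":1},
    {"tx":0,"ty":0,"tz":-0.01,"yaw":0,"fingers":1},
    {"tx":0,"ty":0,"tz":-0.01,"yaw":0,"fingers":1},
    {"tx":0,"ty":0,"tz":-0.01,"yaw":0,"fingers":1},
    {"tx":0,"ty":0,"tz":0,"yaw":0,"fingers":1},
    {"tx":0,"ty":0,"tz":0,"yaw":0,"fingers":1},
  ],
)

```text
clock: 10.1
position: [0.5158, 0.0029, 0.0684]
orientation: [0.0, 0.087, 0.996, -0.0]
contact_force: [0.1, -0.9, -2.3]
grip_width: 0.0124
grasp_force: 59.2
```

```bash
python3 - <<'E'
from h import *
import pickle
goto(.51788,.00283,.037,80)
s=cam("side");t=cam("top"); pickle.dump((s,t),open("lift.pkl","wb"))
print(manip.get_state()["ft_torque"])
g=t["pixels"].mean(2).astype(int);np.set_printoptions(linewidth=250); print(g[150:206:2,230:292:2]); 
g=s["pixels"].mean(2).astype(int);print(g[165:205:2,215:285:2])
E
```

```text
p [0.5158 0.0029 0.0684] head 80.0 F [ 0.1 -0.9 -2.3] w 0.0124 g 59.2 t 10.1 q6 -1.52
yaw -0.0000 tx -0.0053 ty 0.0007 tz 0.0785 mm [  2.1  -0.1 -31.4]
[-0.0534412   0.11665241 -0.03631969]
[[152 151 157 159 155 156 148 105  93  95  98 101 181 186 185 183 179 180 185 185 187 112 125 155 160 159 158 157 153 153 151]
 [153 151 157 159 158 125  96  92  93  95 112 110 180 185 185 185 186 186 186 187 176  99  95 109 155 159 157 132 101 126 155]
 [154 154 159 159 125  96 106  94  90  82 127 154 162 135 126 147 176 183 183 184 172  95  99  94 108 155 157 100  93 114 151]
 [153 156 158 135  95  92  99 108 103 168 178 175 175 184 176 177 177 171 172 176 127  85  91  94  94 110 155 147  90 138 151]
 [ 80  90 104  80  80  89  86 135 171 171 182 177 175 170 161 171 174 173 184 176 175 172 103  90  92  93 114 156 158 157 152]
 [ 67  65  65  63  63  61  61  69  75  78  96  93  84 122 126 145 104 115 143 170 185 192 173  91  68  68  77 121 152 153 149]
 [ 74  74  72  71  72  71  70  71  69  66  65  65  65  63  62  61  62  64  61  69  94 108 109 151  64  63  62  62  63  82 146]
 [ 79  77  79  78  77
[... 4807 characters left out ...]
80  75  96 174 161 159 186 160 158 188 161 161 147 133 102  85 105  85  73  73  73  72  73  66  68  73  86  88  88  76  34  36]
 [ 75  78  81  80 101  79  75  95 116 130 130 129 124 109 100 109 134  77  74  74  75  77  57  48  57  68  73  73  62  62  72  79  70  59  48]
 [130  49  78  95  82  79  80  77  77  78  78  84  88  96 106  82  72  74  75  76  76  71  48  48  47  46  68  71  62  63  66 100  69  57  59]
 [144 130  52  77  81  81  80  79  82  78  76  76  76  75  74  75  76  70  63  54  48  51  48  47  47  44  74  71  63  62  98 130 107  71  55]
 [ 90 110 130  44  62  80  81  96  79  80  79  88  85  78  79  79  67  47  49  48  49  48  46  46  45  58  74  63  62  64  68  97 134 131 128]]
```

play_rows(
  increments=[
    {"tx":0.01,"ty":0,"tz":0,"yaw":0,"fingers":1},
    {"tx":0.012,"ty":0,"tz":0,"yaw":0,"fingers":1},
    {"tx":0.012,"ty":0,"tz":0,"yaw":0,"fingers":1},
    {"tx":0.012,"ty":0,"tz":0,"yaw":0,"fingers":1},
    {"tx":0.012,"ty":0,"tz":0,"yaw":0,"fingers":1},
    {"tx":0.012,"ty":0,"tz":0,"yaw":0,"fingers":1},
    {"tx":0,"ty":0,"tz":0,"yaw":0,"fingers":1},
  ],
)

```text
clock: 10.78
position: [0.4862, 0.0081, 0.068]
orientation: [-0.001, 0.087, 0.996, -0.0]
contact_force: [-0.2, 0.1, -1.7]
grip_width: 0.0122
grasp_force: 59.2
```

```bash
cat > view.py <<'E'
import sys
from h import *
import pickle
goto(.51788,.00283,.037,80)
print(manip.get_state()["ft_torque"].__repr__())
s=cam("side"); pickle.dump(s,open("sv.pkl","wb"))
hsv=cv2.cvtColor(s["pixels"],cv2.COLOR_RGB2HSV).astype(int); g=s["pixels"].mean(2)
b=(205,150,290,215)
for r in range(b[1],b[3],2):
    print("".join(" .:+#@"[min(5,int(g[r,c]//36))] if hsv[r,c,1]<70 else "o" for c in range(b[0],b[2])))
E
python3 view.py
```

```text
p [0.4862 0.0081 0.068 ] head 80.0 F [-0.2  0.1 -1.7] w 0.0122 g 59.2 t 10.78 q6 -1.52
yaw -0.0000 tx -0.0802 ty 0.0007 tz 0.0775 mm [ 31.6  -5.3 -31. ]
array([0.07088229, 0.1029772 , 0.0147532 ])
+++++++++++++++++++++++++++++++++ooooooo+++++++++++++++++++++++++++++++++++++++++++++
++++++++++++++++++++++++++++++++ooooooo++++++++++++++++++++++++++++++++++++++++++++++
++++++++++++++++++++++++++++++++oooooo++++++++++++++++++++++++++oooooo+++++++++++++++
++++++++++++++++++++++++++++++++ooooooo+++++++++++++++++++++++++oooooo+++++++++++++++
+++++++++++++++++++++++++++++++++ooooooo++++++++++++++++++++++oooooooo+++++++++++++++
++++++++++++++++++++++++++++++++++ooooooooo++++++++++++++++ooooooooo+++++++++++++++++
++++++++++++++++++++++++++:::++++++:ooooooooooooo+++ooooooooooooooo++++++++++++++++++
+++++++++++++++++++++++++::::.++++++++oooooooooooooooooooooooooo+++++++++++++++++++++
+++++++++++++++++++++++++++:::::::::::::::::oooooooooooooooo+++++++++++++++++++++++++
+++++++++++++++++++++++:::::::::::::::::::::::::::::::+++++++++++++++++++++++++++++++
++++++++++++########:::::::::::::..........
[... 1234 characters left out ...]
++::::::::::
::::++++++#+:..:::::::::+++#+::::+##################++++::....::......:+++++++++:::::
::::::::::++#+:...:::::::::::::::::::::++++++++++::::.........::.....:+++++++++++++++
::::::::::::::++:....:::::::::::::::::........................:.......::::+++++++++++
::::::::::::::::::::.......:::::::::::::::::::........::::...........:.........:+++++
::::::::::::::::::::::.........................:.:++++#:...........:::.......:.......
:::::::::::::::::::::::::::::::++:::+++++++++++++++##+:..........:::::::.....::::...:
::::::::::::::::::::::::::::::::::+++++++##+#:::::++:....................:..::::::...
+:::::::::::::::::::::::::::::::::::.::++####:....:+:..........::...........::.....:.
```

play_rows(
  increments=[
    {"tx":0.012,"ty":0,"tz":0,"yaw":0,"fingers":1},
    {"tx":0.012,"ty":0,"tz":0,"yaw":0,"fingers":1},
    {"tx":0.012,"ty":0,"tz":0,"yaw":0,"fingers":1},
    {"tx":0.012,"ty":0,"tz":0,"yaw":0,"fingers":1},
    {"tx":0.01,"ty":0,"tz":0,"yaw":0,"fingers":1},
    {"tx":0,"ty":0,"tz":0,"yaw":0,"fingers":1},
    {"tx":0,"ty":0,"tz":0,"yaw":0,"fingers":1},
  ],
)

```text
clock: 11.42
position: [0.4647, 0.012, 0.0682]
orientation: [-0.0, 0.087, 0.996, -0.0]
contact_force: [-1.4, -0.4, -1.2]
grip_width: 0.012
grasp_force: 59.3
```

```bash
python3 view.py
```

```text
p [0.4647 0.012  0.0682] head 80.0 F [-1.4 -0.4 -1.2] w 0.012 g 59.3 t 11.42 q6 -1.52
yaw -0.0000 tx -0.1348 ty 0.0006 tz 0.0779 mm [ 53.1  -9.1 -31.2]
array([0.07584043, 0.08107712, 0.01942653])
+++++++++++++++++++++++++++++++++ooooooo+++++++++++++++++++++++++++++++++++++++++++++
++++++++++++++++++++++++++++++++ooooooo++++++++++++++++++++++++++++++++++++++++++++++
++++++++++++++++++++++++++++++++oooooo++++++++++++++++++++++++++oooooo+++++++++++++++
++++++++++++++++++++++++++++++++ooooooo+++++++++++++++++++++++++oooooo+++++++++++++++
+++++++++++++++++++++++++++++++++ooooooo++++++++++++++++++++++oooooooo+++++++++++++++
++++++++++++++++++++++++++++++++++ooooooooo++++++++++++++++ooooooooo+++++++++++++++++
++++++++++++++++++++++++++:::++++++:ooooooooooooo+++ooooooooooooooo++++++++++++++++++
+++++++++++++++++++++++++::::.++++++++oooooooooooooooooooooooooo+++++++++++++++++++++
+++++++++++++++++++++++++++::::::::::::::::ooooooooooooooooo+++++++++++++++++++++++++
+++++++++++++++++++++++:::::::::::::::::::::::::::::::+++++++++++++++++++++++++++++++
++++++++++++########:::::::::::::...........
[... 1233 characters left out ...]
++::::::::::
::::++++++#+:..:::::::::+++#+++++++::+####@################@######++:.:+++++++++:::::
:::::::::+++#+:...:::::::::::::+++++::::+#####################++::::..+++++++++++++++
:::::::::::.::++:....:::::::::::::::::::..:::+++++++++++++:::++:....:++++++++++++++++
::::::::::::::::::::.......::::::::::::::::::........::::::..::...:+++:::::::++++++++
::::::::::::::::::::::............................:::::::....:...:++:....:........:::
:::::::::::::::::::::::::::::::++:::+++++++++++::::::::.........:++:.::::..:::::...::
::::::::::::::::::::::::::::::::::++##++++###:::::++#+:....:...+++++:.::.:.:::::::::.
+:::::::::::::::::::::::::::::::::::.::++####:.:..:++:............::..:....::::..::..
```

play_rows(
  increments=[
    {"tx":0,"ty":0,"tz":0.008,"yaw":0,"fingers":1},
    {"tx":0,"ty":0,"tz":0.008,"yaw":0,"fingers":1},
    {"tx":0,"ty":0,"tz":0.008,"yaw":0,"fingers":1},
    {"tx":0,"ty":0,"tz":0.008,"yaw":0,"fingers":1},
    {"tx":0,"ty":0,"tz":0.008,"yaw":0,"fingers":1},
    {"tx":0,"ty":0,"tz":0.008,"yaw":0,"fingers":1},
    {"tx":0,"ty":0,"tz":0.008,"yaw":0,"fingers":1},
    {"tx":0,"ty":0,"tz":0.008,"yaw":0,"fingers":1},
    {"tx":0,"ty":0,"tz":0.008,"yaw":0,"fingers":1},
    {"tx":0,"ty":0,"tz":0.01,"yaw":0,"fingers":1},
    {"tx":0,"ty":0,"tz":0,"yaw":0,"fingers":1},
  ],
)

```text
clock: 12.38
position: [0.4648, 0.0119, 0.0346]
orientation: [-0.001, 0.087, 0.996, -0.0]
contact_force: [0.6, 0.2, -1.1]
grip_width: 0.0122
grasp_force: 59.3
```

```bash
python3 view.py
```

```text
p [0.4648 0.0119 0.0346] head 80.0 F [ 0.6  0.2 -1.1] w 0.0122 g 59.3 t 12.38 q6 -1.52
yaw -0.0000 tx -0.1347 ty 0.0007 tz -0.0059 mm [53.1 -9.1  2.4]
array([ 0.03595924,  0.05757163, -0.00197727])
+++++++++++++++++++++++++++++++++ooooooo+++++++++++++++++++++++++++++++++++++++++++++
++++++++++++++++++++++++++++++++ooooooo++++++++++++++++++++++++++++++++++++++++++++++
++++++++++++++++++++++++++++++++oooooo++++++++++++++++++++++++++oooooo+++++++++++++++
++++++++++++++++++++++++++++++++ooooooo+++++++++++++++++++++++++oooooo+++++++++++++++
+++++++++++++++++++++++++++++++++ooooooo++++++++++++++++++++++oooooooo+++++++++++++++
++++++++++++++++++++++++++++++++++ooooooooo++++++++++++++++ooooooooo+++++++++++++++++
++++++++++++++++++++++++++:::+++++++ooooooooooooo+++ooooooooooooooo++++++++++++++++++
+++++++++++++++++++++++++::::.+#++++++oooooooooooooooooooooooooo+++++++++++++++++++++
++++++++++++++++++++++++#++:::::::::::::::::oooooooooooooooo+++++++++++++++++++++++++
+++++++++++++++++++++++:::::::::::::::::::::::::::::::+++++++++++++++++++++++++++++++
++++++++++++########:::::::::::::.........
[... 1235 characters left out ...]
::::++++++++
::::+++##+#+:..:::::::::+++####+++#:::+####@@@##++:+::::::::....::+##@@+::::+++++++++
:::::::::+++#+:...:::::::::::::+++++::::+##########++:.:::::++###@@##++::::++++++++++
::::::::::::::++:....::::::::::::::::::::::+###@@@####@@@##@@@#####@@+:::::++++++++++
::::::::::::::::::::.......::::::::::::::::::::++#####@######@###++:::::::::::::+++++
::::::::::::::::::::::...........................:::::::::::::::::++++:.:::::::::::::
:::::::::::::::::::::::::::::::++:::++++++++++++:::::::.........:+++++:::::.:::::::::
::::::::::::::::::::::::::::::::::++#########+::::+#++:....::.:+:+++++:.:::::::::::::
+::::::::::::::::::::::::::::::::::::::++####:.:..:++:.......:::......:.::::::::.::::
```

play_rows(
  increments=[
    {"tx":0.028,"ty":0,"tz":0,"yaw":0,"fingers":1},
    {"tx":0.028,"ty":0,"tz":0,"yaw":0,"fingers":1},
    {"tx":0.028,"ty":0,"tz":0,"yaw":0,"fingers":1},
    {"tx":0.028,"ty":0,"tz":0,"yaw":0,"fingers":1},
    {"tx":0,"ty":0.05,"tz":0,"yaw":0,"fingers":1},
    {"tx":-0.01,"ty":0.08,"tz":0,"yaw":0,"fingers":1},
    {"tx":-0.01,"ty":0.08,"tz":0,"yaw":0,"fingers":1},
    {"tx":-0.01,"ty":0.08,"tz":0,"yaw":0,"fingers":1},
    {"tx":-0.01,"ty":0.08,"tz":0,"yaw":0,"fingers":1},
    {"tx":0,"ty":0.05,"tz":0,"yaw":0,"fingers":1},
    {"tx":0,"ty":0,"tz":0,"yaw":0,"fingers":1},
  ],
)

```text
clock: 13.35
position: [0.4667, 0.1857, 0.0357]
orientation: [0.001, 0.086, 0.996, 0.001]
contact_force: [0.6, 0.0, -1.5]
grip_width: 0.0126
grasp_force: 59.3
```

play_rows(
  increments=[
    {"tx":0,"ty":0,"tz":0.03,"yaw":0,"fingers":1},
    {"tx":0,"ty":0,"tz":0.025,"yaw":0,"fingers":1},
    {"tx":0,"ty":0,"tz":0.01,"yaw":0,"fingers":1},
    {"tx":0,"ty":0,"tz":0.0075,"yaw":0,"fingers":1},
    {"tx":0,"ty":0,"tz":0,"yaw":0,"fingers":1},
    {"tx":0,"ty":0,"tz":0,"yaw":0,"fingers":1},
  ],
)

```text
clock: 13.85
position: [0.4658, 0.1818, 0.0063]
orientation: [-0.0, 0.088, 0.996, -0.0]
contact_force: [0.8, -0.2, -0.1]
grip_width: 0.0121
grasp_force: 59.3
```

```bash
python3 - <<'E'
from h import *
goto(.45,.19,.0035,80)
t=cam("top"); import pickle; pickle.dump(t,open("tv.pkl","wb"))
hsv=cv2.cvtColor(t["pixels"],cv2.COLOR_RGB2HSV).astype(int); g=t["pixels"].mean(2)
for r in range(135,225,2): print("".join(" .:+#@"[min(5,int(g[r,c]//36))] if hsv[r,c,1]<70 else "o" for c in range(215,315)))
E
```

```text
p [0.4658 0.1818 0.0063] head 79.9 F [ 0.8 -0.2 -0.1] w 0.0121 g 59.3 t 13.85 q6 -1.16
yaw -0.0001 tx 0.0425 ty 0.0133 tz 0.0069 mm [-15.8   8.2  -2.8]
#########################################################+##########+#############+#################
############################################################+#######################################
###################################################################################################+
####################################################################################################
##############################################+::+++########################+#######################
#####################+:::+###############@@##+::::+##@@#####################++####++++##############
#####################+::::+######+++::+@@@@##::::::##@@@#+##########################################
######################+:++####+:::::::+#@@@@##+::+#@@@@@#++########################++###############
##########################++:::::::+:+##@@@@@@@@@@@@@@@##::::+#########++#####################++####
########################+:::::::::::::+
[... 2896 characters left out ...]
#####################+++++#@@@@@@@####################################################++######
################################++::++++################+###########################################
#################################################################################################+##
####################################################################################################
####################################################################################################
##########+#################+#######################################################################
####################################################################################################
```

play_rows(
  increments=[
    {"tx":0,"ty":0,"tz":0.008,"yaw":0,"fingers":1},
    {"tx":0,"ty":0,"tz":0,"yaw":0,"fingers":1},
    {"tx":0,"ty":0,"tz":0,"yaw":0,"fingers":0},
    {"tx":0,"ty":0,"tz":0,"yaw":0,"fingers":0},
    {"tx":0,"ty":0,"tz":0,"yaw":0,"fingers":0},
    {"tx":0,"ty":0,"tz":-0.05,"yaw":0,"fingers":0},
    {"tx":0,"ty":0,"tz":-0.09,"yaw":0,"fingers":0},
    {"tx":0,"ty":0,"tz":-0.09,"yaw":0,"fingers":0},
    {"tx":0,"ty":0,"tz":-0.09,"yaw":0,"fingers":0},
  ],
)

```text
clock: 14.65
position: [0.4654, 0.1821, 0.1321]
orientation: [-0.001, 0.087, 0.996, -0.0]
contact_force: [0.9, 0.9, -1.0]
grip_width: 0.0427
grasp_force: 0.0
```

```bash
cat > ring.py <<'E'
from h import *
from scipy.optimize import minimize
def ringfit(c,x0,ztop,r=.075,thr=165):
    g=c["pixels"].astype(int); 
    u0=proj(c,[x0[0],x0[1],ztop])[0]; m=40
    us,vs=np.meshgrid(np.arange(int(u0[0])-m,int(u0[0])+m),np.arange(int(u0[1])-m,int(u0[1])+m))
    P=np.array([at(c,(u,v),ztop)[:2] for u,v in zip(us.ravel(),vs.ravel())])
    px=g[vs.ravel(),us.ravel()]; B=((px.mean(1)>thr)&(np.ptp(px,1)<40)).astype(float)
    k=np.hypot(*(P-x0[:2]).T)<r; P=P[k];B=B[k]
    sg=lambda d:1/(1+np.exp(-d/.0008))
    def cost(x):
        d=P-x[:2]; R=np.hypot(*d.T); a=np.mod(np.arctan2(d[:,1],d[:,0])-x[2]-np.radians(210),2*np.pi)
        a=np.minimum(a,2*np.pi-a); 
        M=sg(.05-R)*sg(R-.036)*sg((a-np.radians(21))*R)
        return ((M-B)**2).mean()
    best=min((minimize(cost,[x0[0]+dx,x0[1]+dy,x0[2]+dt],method="Nelder-Mead",options=dict(xatol=1e-5,fatol=1e-7)) for dx in(-.006,.006) for dy in(-.005,.005) for dt in(-.15,.15)),key=lambda o:o.fun)
    print("ring",best.x.round(4),np.degrees(best.x[2]).round(1),"cost",best.fun.round(4),B.mean().round(3)); return best.x
if __name__=="__main__":
    t=cam("top"); s=cam("side")
    for thr in(160,172): x=ringfit(t,[.595,-.011,-.17],.065,thr=thr)
    ringfit(s,x,.065,thr=150)
    th=x[2]; ang=th+np.radians(170); g=x[:2]+.043*np.array([np.cos(ang),np.sin(ang)]); print("grasp",g,"head",np.degrees(ang))
    goto(g[0],g[1],.1,np.degrees(ang)-180)
    goto(g[0],g[1],.1,np.degrees(ang))
E
python3 ring.py
```

```text
ring [ 0.5912 -0.0111 -0.2116] -12.1 cost 0.0197 0.196
ring [ 0.591  -0.0109 -0.2075] -11.9 cost 0.019 0.167
ring [ 0.593  -0.0121 -0.2399] -13.7 cost 0.1149 0.29
grasp [0.55107255 0.0051473 ] head 158.1111184930122
p [0.4702 0.1834 0.1363] head 80.0 F [1.1 0.9 0.3] w 0.0428 g 0.0 t 14.75 q6 -1.16
yaw 0.2830 tx -0.3381 ty 0.3537 tz 0.0909 mm [  80.9 -178.2  -36.3]
p [0.4702 0.1834 0.1363] head 80.0 F [1.1 0.9 0.3] w 0.0428 g 0.0 t 14.75 q6 -1.16
yaw -0.2170 tx 0.3381 ty -0.3537 tz 0.0909 mm [  80.9 -178.2  -36.3]
```

play_rows(
  increments=[
    {"tx":0,"ty":0,"tz":0,"yaw":0.0189,"fingers":0.45},
    {"tx":0,"ty":0,"tz":0,"yaw":0.0189,"fingers":0.45},
    {"tx":0,"ty":0,"tz":0,"yaw":0.0189,"fingers":0.45},
    {"tx":0,"ty":0,"tz":0,"yaw":0.0189,"fingers":0.45},
    {"tx":0,"ty":0,"tz":0,"yaw":0.0189,"fingers":0.45},
    {"tx":0,"ty":0,"tz":0,"yaw":0.0189,"fingers":0.45},
    {"tx":0,"ty":0,"tz":0,"yaw":0.0189,"fingers":0.45},
    {"tx":0,"ty":0,"tz":0,"yaw":0.0189,"fingers":0.45},
    {"tx":0,"ty":0,"tz":0,"yaw":0.0189,"fingers":0.45},
    {"tx":0,"ty":0,"tz":0,"yaw":0.0189,"fingers":0.45},
    {"tx":0,"ty":0,"tz":0,"yaw":0.0189,"fingers":0.45},
    {"tx":0,"ty":0,"tz":0,"yaw":0.0189,"fingers":0.45},
  ],
)

```text
clock: 15.75
position: [0.4655, 0.1821, 0.1303]
orientation: [-0.0, 0.719, 0.695, -0.001]
contact_force: [-0.3, -0.6, -0.4]
grip_width: 0.0233
grasp_force: 0.0
```

play_rows(
  increments=[
    {"tx":0,"ty":0,"tz":0,"yaw":0.0189,"fingers":0.45},
    {"tx":0,"ty":0,"tz":0,"yaw":0.0189,"fingers":0.45},
    {"tx":0,"ty":0,"tz":0,"yaw":0.0189,"fingers":0.45},
    {"tx":-0.0676,"ty":0.0707,"tz":0,"yaw":0,"fingers":0.45},
    {"tx":-0.0676,"ty":0.0707,"tz":0,"yaw":0,"fingers":0.45},
    {"tx":-0.0676,"ty":0.0707,"tz":0,"yaw":0,"fingers":0.45},
    {"tx":-0.0676,"ty":0.0707,"tz":0,"yaw":0,"fingers":0.45},
    {"tx":-0.0676,"ty":0.0707,"tz":0,"yaw":0,"fingers":0.45},
    {"tx":0,"ty":0,"tz":0,"yaw":0,"fingers":0.45},
    {"tx":0,"ty":0,"tz":0,"yaw":0,"fingers":0.45},
  ],
)

```text
clock: 16.58
position: [0.547, 0.0019, 0.1304]
orientation: [-0.0, 0.83, 0.557, -0.0]
contact_force: [-0.3, 0.0, -0.2]
grip_width: 0.0232
grasp_force: 0.0
```

```bash
python3 - <<'E'
from h import *
goto(.5515,.0048,.0575,-22)
E
```

```text
p [0.547  0.0019 0.1304] head -22.3 F [-0.3  0.  -0.2] w 0.0232 g 0.0 t 16.58 q6 0.27
yaw -0.0008 tx 0.0110 ty 0.0078 tz 0.1822 mm [  4.5   2.9 -72.9]
```

play_rows(
  increments=[
    {"tx":0.011,"ty":0.0078,"tz":0.05,"yaw":-0.0008,"fingers":0.45},
    {"tx":0,"ty":0,"tz":0.05,"yaw":0,"fingers":0.45},
    {"tx":0,"ty":0,"tz":0.04,"yaw":0,"fingers":0.45},
    {"tx":0,"ty":0,"tz":0,"yaw":0,"fingers":0.45},
    {"tx":0,"ty":0,"tz":0,"yaw":0,"fingers":0.45},
    {"tx":0,"ty":0,"tz":0.02,"yaw":0,"fingers":0.45},
    {"tx":0,"ty":0,"tz":0.012,"yaw":0,"fingers":0.45},
    {"tx":0,"ty":0,"tz":0.01,"yaw":0,"fingers":0.45},
    {"tx":0,"ty":0,"tz":0,"yaw":0,"fingers":0.45},
    {"tx":0,"ty":0,"tz":0,"yaw":0,"fingers":0.45},
  ],
)

```text
clock: 17.42
position: [0.5509, 0.0068, 0.0584]
orientation: [0.0, 0.828, 0.561, 0.0]
contact_force: [-0.9, 0.1, 0.3]
grip_width: 0.0236
grasp_force: 0.0
```

```bash
python3 - <<'E'
from h import *
goto(.5515,.0048,.0575,-22)
s=cam("side")
hsv=cv2.cvtColor(s["pixels"],cv2.COLOR_RGB2HSV).astype(int); g=s["pixels"].mean(2)
for r in range(130,215,2): print("".join(" .:+#@"[min(5,int(g[r,c]//36))] if hsv[r,c,1]<70 else "o" for c in range(205,305)))
E
```

```text
p [0.5509 0.0068 0.0584] head -21.8 F [-0.9  0.1  0.3] w 0.0236 g 0.0 t 17.42 q6 0.27
yaw 0.0006 tx -0.0041 ty 0.0031 tz 0.0023 mm [ 0.6 -2.  -0.9]
+++++++++++++:::::+++++++++++++:+++++++++++++++++++++++:.............o.o..ooooooooooooooooooooooo::+
++++++++++++::::::+++++++++++++++++++++++++++++++++++++:...................oo.ooo.oooo.oooo.ooooo::+
+++++++++++++::::::+++++++++++:++++++++++++++++++++++++:...............o..o.ooooo.ooooooooooooooo:++
+++++++++++++++:.::::::++:::++++++++++++++++++++++++++++:...................oooo..oooooooooooooo:+++
++++++++++++++++++++++++++++++++++++++++++++++++++++++++:............o.o..oo....ooooooooooooooo.+::+
++++++++++++++++++++++++++++++++++++++++++++++++++++++++:::.......o..o..o....ooooooooooooooooo:++::+
++++++++++++++++++++++++++++++++++++++++++ooooooooooooooo::::.......oo..ooooooooooooooooooo .++:::++
++++++++++++++++++++++++++++++++++++++ooooooooooooooooooo..:::::.......o.oo.ooooooooo... .+#+::.:+++
+++++++++++++++++++++++++++++++++++oooooooooooooo++oooooo. ..:::::::::... ......   ..:++#+:::....+++
++++++++++++++++++++++++++++++++++oooooooo+
[... 2690 characters left out ...]
:::+++#+:...:::::::::......:::::.:::::::::::::.........::::::::::::.:::.     +++++++++++++:ooo
:::::::::::.::++:....::::................:::::::::::::::::::::::::::::::+:::..   .+++++++++++++++ooo
::::::::::::::::::::.........................:::::::::::::::::::::::::+++:.:.. .++++++++++++++++++oo
::::::::::::::::::::::...........................::::::::::::::::.::.......::++++++++++++++++++++++:
:::::::::::::::::::::::::::::::.............:::.:::::::..........::::::.......:::+++++++++++++++++++
:::::::::::::::::::::::::::::::::::::::::::::......:::......................::::...::::+++++++++++++
+::::::::::::::::::::::::::::::::::::::::::::......::..........:............::::.::.....:::+++++++++
```

No contact; close on the band and lift gently.

play_rows(
  increments=[
    {"tx":-0.003,"ty":0.003,"tz":0.002,"yaw":0,"fingers":1},
    {"tx":0,"ty":0,"tz":0,"yaw":0,"fingers":1},
    {"tx":0,"ty":0,"tz":0,"yaw":0,"fingers":1},
    {"tx":0,"ty":0,"tz":0,"yaw":0,"fingers":1},
    {"tx":0,"ty":0,"tz":0,"yaw":0,"fingers":1},
    {"tx":0,"ty":0,"tz":-0.02,"yaw":0,"fingers":1},
    {"tx":0,"ty":0,"tz":-0.03,"yaw":0,"fingers":1},
    {"tx":0,"ty":0,"tz":-0.04,"yaw":0,"fingers":1},
    {"tx":0,"ty":0,"tz":-0.05,"yaw":0,"fingers":1},
    {"tx":0,"ty":0,"tz":-0.05,"yaw":0,"fingers":1},
    {"tx":0,"ty":0,"tz":0,"yaw":0,"fingers":1},
    {"tx":0,"ty":0,"tz":0,"yaw":0,"fingers":1},
  ],
)

```text
clock: 18.47
position: [0.5521, 0.0053, 0.1345]
orientation: [0.001, 0.828, 0.561, 0.001]
contact_force: [0.8, -0.3, -2.1]
grip_width: 0.0119
grasp_force: 57.8
```

```bash
python3 - <<'E'
from h import *
import pickle
s=cam("side");t=cam("top"); pickle.dump((s,t),open("held.pkl","wb"))
# tray: center (.466,-.2748); ring center is +43mm along tool y heading(-22)
T=np.array([.466,-.275])
for hd in(-22,-60,-74):
    a=np.radians(hd); g=T-.043*np.array([np.cos(a),np.sin(a)]); print(hd,g,np.hypot(*g)); goto(g[0],g[1],.06,hd)
print(manip.get_state()["ft_torque"])
save(s,"held.png",(190,90,350,220),5)
E
```

```text
-22 [ 0.42613109 -0.25889192] 0.49861080404469293
p [0.5506 0.0054 0.1327] head -21.8 F [ 0.3  0.1 -1.1] w 0.0119 g 57.8 t 18.57 q6 0.26
yaw 0.0006 tx -0.7292 ty -0.0409 tz 0.1819 mm [-124.4 -264.3  -72.7]
-60 [ 0.4445     -0.23776091] 0.5040937404893043
p [0.5506 0.0054 0.1327] head -21.8 F [ 0.3  0.1 -1.1] w 0.0119 g 57.8 t 18.57 q6 0.26
yaw 0.1062 tx -0.5336 ty 0.3939 tz 0.1819 mm [-106.1 -243.2  -72.7]
-74 [ 0.45414759 -0.23366575] 0.5107344889659761
p [0.5506 0.0054 0.1327] head -21.8 F [ 0.3  0.1 -1.1] w 0.0119 g 57.8 t 18.57 q6 0.26
yaw 0.1451 tx -0.3964 ty 0.5081 tz 0.1819 mm [ -96.4 -239.1  -72.7]
[-0.00263874  0.13408341 -0.01679847]
```

View pics/held.png

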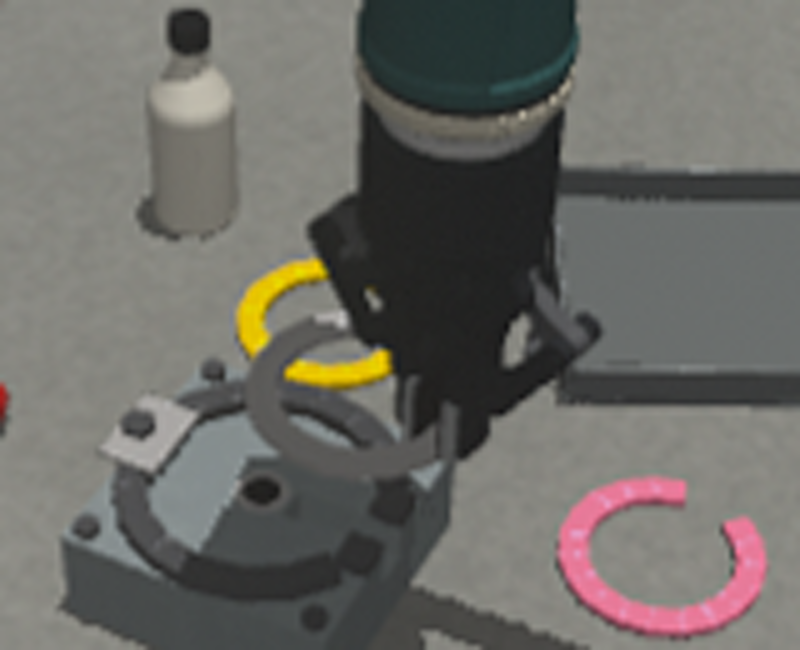

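play_rows(
  increments=[
    {"tx":-0.06,"ty":-0.004,"tz":0,"yaw":0,"fingers":1},
    {"tx":-0.09,"ty":-0.005,"tz":0,"yaw":0,"fingers":1},
    {"tx":-0.09,"ty":-0.005,"tz":0,"yaw":0,"fingers":1},
    {"tx":-0.09,"ty":-0.005,"tz":0,"yaw":0,"fingers":1},
    {"tx":-0.09,"ty":-0.005,"tz":0,"yaw":0,"fingers":1},
    {"tx":-0.09,"ty":-0.005,"tz":0,"yaw":0,"fingers":1},
    {"tx":-0.09,"ty":-0.005,"tz":0,"yaw":0,"fingers":1},
    {"tx":-0.08,"ty":-0.005,"tz":0,"yaw":0,"fingers":1},
    {"tx":-0.049,"ty":-0.002,"tz":0,"yaw":0,"fingers":1},
    {"tx":0,"ty":0,"tz":0.09,"yaw":0,"fingers":1},
    {"tx":0,"ty":0,"tz":0.08,"yaw":0,"fingers":1},
    {"tx":0,"ty":0,"tz":0,"yaw":0,"fingers":1},
  ],
)

```text
clock: 19.57
position: [0.4236, -0.2567, 0.0601]
orientation: [-0.006, 0.828, 0.56, -0.002]
contact_force: [-1.1, 1.4, -0.4]
grip_width: 0.0122
grasp_force: 58.1
```

```bash
python3 - <<'E'
from h import *
goto(.4261,-.2589,.007,-22)
t=cam("top")
hsv=cv2.cvtColor(t["pixels"],cv2.COLOR_RGB2HSV).astype(int); g=t["pixels"].mean(2)
for r in range(190,295,2): print("".join(" .:+#@"[min(5,int(g[r,c]//36))] if hsv[r,c,1]<70 else "o" for c in range(310,420)))
E
```

```text
p [ 0.4236 -0.2567  0.0601] head -21.9 F [-1.1  1.4 -0.4] w 0.0122 g 58.1 t 19.57 q6 -0.3
yaw 0.0004 tx -0.0026 ty 0.0079 tz 0.1327 mm [  2.5  -2.2 -53.1]
##############################################################################################################
##############################################################################################################
##############################################################################################+:..:+##########
##########################################################################################++::.ooooo::+#######
########################################################################################+:.oooooooooooo:++####
######################################################################+#+++++########++:.  oooooooooooooo:+###
##################################################################+++++++:::.:+####++.    ooooooooooooooo:++##
##########################################################+++++++++::++++++:..++##+.    .oooooooooooooooooo:++
####################################################+++:+
[... 4237 characters left out ...]
ooooooooooo:++####################
oooooooooooooooooooooooooooooooooooooo..oooooooooooooooooooooooooooooooooooooooooooooooooo::+#################
ooooooooooooooooooooooooooooooooooooooooooooooooooooooooooooooooooooooooooooooooooooooooooooo::+##############
oooooooooooooooooooooooooooooooooooooooooooooooooooooooooooooooooooooooooooooooooooooooooooooooo:++###########
ooooooooooooooooooooooooooooooooooooooooooooooooooooooooooooooooooooooooooooooooooooooooooooooooooo:++########
ooooooooooooooooooooooooooooooooooooooooooooooooooooooooooooooooooooooo......o.oooooooooooooooooooooo.:++#####
ooooooooooooooooooooooooooooooooooooooooooooooooooooo:oooo:ooooooo.... . .................oooooooooooooo.:+##+
```

play_rows(
  increments=[
    {"tx":0,"ty":0.004,"tz":0.04,"yaw":0,"fingers":1},
    {"tx":0,"ty":0,"tz":0.04,"yaw":0,"fingers":1},
    {"tx":0,"ty":0,"tz":0.025,"yaw":0,"fingers":1},
    {"tx":0,"ty":0,"tz":0.015,"yaw":0,"fingers":1},
    {"tx":0,"ty":0,"tz":0.01,"yaw":0,"fingers":1},
    {"tx":0,"ty":0,"tz":0,"yaw":0,"fingers":1},
    {"tx":0,"ty":0,"tz":0,"yaw":0,"fingers":1},
  ],
)

```text
clock: 20.2
position: [0.4299, -0.2601, 0.0141]
orientation: [0.0, 0.828, 0.561, 0.0]
contact_force: [-0.3, -0.0, -1.0]
grip_width: 0.012
grasp_force: 58.1
```

play_rows(
  increments=[
    {"tx":0,"ty":0,"tz":0.01,"yaw":0,"fingers":1},
    {"tx":0,"ty":0,"tz":0.01,"yaw":0,"fingers":1},
    {"tx":0,"ty":0,"tz":0,"yaw":0,"fingers":1},
    {"tx":0,"ty":0,"tz":0,"yaw":0,"fingers":1},
  ],
)

```text
clock: 20.53
position: [0.4294, -0.26, 0.0055]
orientation: [-0.0, 0.828, 0.561, -0.0]
contact_force: [0.3, -1.1, -1.2]
grip_width: 0.012
grasp_force: 58.1
```

play_rows(
  increments=[
    {"tx":0,"ty":0,"tz":0.003,"yaw":0,"fingers":1},
    {"tx":0,"ty":0,"tz":0,"yaw":0,"fingers":0.45},
    {"tx":0,"ty":0,"tz":0,"yaw":0,"fingers":0.45},
    {"tx":0,"ty":0,"tz":0,"yaw":0,"fingers":0.45},
    {"tx":0,"ty":0,"tz":-0.03,"yaw":0,"fingers":0.45},
    {"tx":0,"ty":0,"tz":-0.08,"yaw":0,"fingers":0.45},
    {"tx":0,"ty":0,"tz":-0.1,"yaw":0,"fingers":0.45},
    {"tx":0,"ty":0,"tz":-0.1,"yaw":0,"fingers":0.45},
    {"tx":0,"ty":0,"tz":-0.1,"yaw":0,"fingers":0.45},
    {"tx":0,"ty":0.09,"tz":0,"yaw":0,"fingers":0.45},
    {"tx":0,"ty":0,"tz":0,"yaw":0,"fingers":0.45},
  ],
)

```text
clock: 21.45
position: [0.4699, -0.2778, 0.1731]
orientation: [0.007, 0.828, 0.561, 0.003]
contact_force: [1.8, -1.7, 0.1]
grip_width: 0.0237
grasp_force: 0.0
```

play_rows(
  increments=[
    {"tx":0.09,"ty":-0.03,"tz":0,"yaw":0,"fingers":0.45},
    {"tx":0.09,"ty":-0.03,"tz":0,"yaw":0,"fingers":0.45},
    {"tx":0.09,"ty":-0.03,"tz":0,"yaw":0,"fingers":0.45},
    {"tx":0.09,"ty":0,"tz":0,"yaw":0,"fingers":0.45},
    {"tx":0.09,"ty":0,"tz":0,"yaw":0,"fingers":0.45},
    {"tx":0,"ty":0,"tz":0,"yaw":0,"fingers":0.45},
    {"tx":0,"ty":0,"tz":0,"yaw":0,"fingers":0.45},
  ],
)

```text
clock: 22.03
position: [0.4967, -0.0912, 0.168]
orientation: [-0.0, 0.827, 0.562, -0.0]
contact_force: [-0.9, -0.2, 0.3]
grip_width: 0.0234
grasp_force: 0.0
```

```bash
python3 - <<'E'
from h import *
from ring import ringfit
goto(.45,0,.2)
t=cam("top"); s=cam("side")
for c in(t,s): ringfit(c,[.469,-.276,-.2],.009,thr=150,r=.06)
for n,c in(("t",t),("s",s)):
    hsv=cv2.cvtColor(c["pixels"],cv2.COLOR_RGB2HSV); m=cv2.inRange(hsv,(5,110,40),(20,255,200))
    k,l,q,ce=cv2.connectedComponentsWithStats(m)
    for i in range(1,k):
        if 60<q[i,4]<900: print(n,q[i],at(c,ce[i],.014).round(3))
hsv=cv2.cvtColor(s["pixels"],cv2.COLOR_RGB2HSV).astype(int); g=s["pixels"].mean(2)
for r in range(118,174,2): print("".join(" .:+#@"[min(5,int(g[r,c]//36))] if hsv[r,c,1]<70 else "o" for c in range(290,375)))
print()
hsv=cv2.cvtColor(t["pixels"],cv2.COLOR_RGB2HSV).astype(int); g=t["pixels"].mean(2)
for r in range(195,295,2): print("".join(" .:+#@"[min(5,int(g[r,c]//36))] if hsv[r,c,1]<70 else "o" for c in range(320,415)))
E
```

```text
p [ 0.4967 -0.0912  0.168 ] head -21.6 F [-0.9 -0.2  0.3] w 0.0234 g 0.0 t 22.03 q6 0.06
yaw 0.0000 tx 0.1692 ty -0.1923 tz -0.0800 mm [-46.7  91.2  32. ]
ring [ 0.4667 -0.2759 -0.1996] -11.4 cost 0.1504 0.161
ring [ 0.4696 -0.2755 -0.1876] -10.8 cost 0.0766 0.201
t [  0   0  57   9 276] [1.195 0.667 0.014]
t [172 236  11  33 175] [0.458 0.184 0.014]
s [277 279  39  24 369] [0.46  0.187 0.014]
++++++:. . ....   .      ::..             ++++.........:::..+++++++++++++++++++++++++
+++++++:.      .      .  +++:            :+++:.::.   .....:++++++++++++++++++++++++++
+++++++++.::.  .  .    .:+++.           .+++++..       .+++++++++++++++++++++++++++++
+++++++++:+:... .      .::::.           .++::.       ..::::::::::::::++++++++++++++++
+++++++++::......        .....          ....       ..................++++++++++++++++
+++++++++.::......:.    ......                    ...................+:++++++++++++++
++++++++:.+::+:..:.     :::::.                 .::::::::::::::::::....+++++++++++++++
++++++++:.::++. .:.     :+::+:.              .:::::::::::::::::::+... +++++++++++++++
++++++++:..::+.
[... 5805 characters left out ...]
############################
#######+:.oooooooooooooooooooooooooooo::+++++++################################################
#######:.oooooooooooooooooooooooooooo:+++######################################################
#######:.ooooooooooo.oooooooooooooooo:+########################################################
######+.oooooooooooooooooooooooooooo:++########################################################
######:.ooooooooo oooooooooooooooooo:+#########################################################
#####+:.oooooooooooooooooooooooooooo:+#########################################################
#####+..oooooooooooooooooooooooooooo:+#########################################################
```

```bash
python3 -c "
from bench import manip
print(manip.finish_job())"
```

```text
the job is handed in; nothing more can be done
None
```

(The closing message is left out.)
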